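# Put the bar set back on its own rests

## Robot

A 6-joint arm with a two-finger parallel gripper is mounted at the origin on a cart in front of the work surface, level with it; the furniture and walls round the work are solid. World frame = base frame: x ahead of the robot, y to its left, z up, the work surface at z = 0. Lengths are in mm, angles in rad, forces in N, time in s.
With the tool pointing down it reaches from about 400 to 925 mm from the base axis. Payload 12.5 kg.
Tool frame: the origin (TCP) lies midway between the tips of the shut fingers; the grasp point (between the pads) lies 19 mm behind it; z points along the fingers, y is the direction in which the jaws open and shut (so a half turn about z gives the same grasp; the last joint's range is limited). The gripper opens to 95 mm and grips with 3 to 60 N. Pads are 20 mm wide; open, the fingers measure 119 mm over their backs; the gripper's body (75 mm by 180 mm) begins 59 mm behind the grasp point.
Start: joints at [-1.215, 0.491, 1.559, -0, 1.092, -0.106], TCP at [278.5, -559.54, 214.661] pointing down, gripper open.
Joint ranges: [-3.1, 3.1], [-0.84, 2.19], [0.05, 2.79], [-1.13, 4.28], [0.06, 2.93], [-2.69, 2.69]. Speed limits (rad/s): [2.22, 2.22, 2.79, 3.14, 3.14, 3.14].

## Interface

Orientations are given as [roll, pitch, yaw] about the fixed x, y, z axes, in that order (R = Rz(yaw) Ry(pitch) Rx(roll)).
In Python, from cell import env, eyes, job_done, boxes_of, regions_of gives the robot as it stands.
- The arm moves only by the tool send_rows, never from a script. Its argument "plan" is text: rows parted by semicolons, each of 5 numbers parted by spaces: the shift along the tool's x, y, z in mm, then the turn about the tool's z in rad, then the finger opening in mm, from 0 to 95.1. In form: x y z roll gripper; .... A call has 1 to 8 rows; each row shifts and turns the pose as measured when the row begins, along the tool's axes as they then stand; what a row does not reach is not made up. A row lasts 1/10 s, in which the tool goes at most 50 mm and 8.59 degrees, less where a joint would pass 70% of its speed; a pose out of reach is approached as far as the arm can. A call with a gripper value outside its range is refused whole. The fingers move at their own pace and stop on an object; the grip force is fixed at half the most. Time passes only in rows, so rows that do not move let the fingers close. It gives the time, the measured TCP pose, the force and the opening at its end, in the units of the state.
- env.state(): the state, without advancing time (a new reading comes with each control period).
- eyes.read_camera(name): name is "scene" or "top" or "wrist"; returns a dict with "image" (400x640x3 uint8, red, green, blue), "vertical_fov" (degrees; the focal length in pixels is half the picture's height over the tangent of half this angle, whatever the lens; pixels are square), "cx", "cy" (the principal point, pixels), "extrinsics" (4x4, takes a point from camera to world coordinates). Camera axes: x right, y up, looking along -z (the intrinsics and any distortion apply to the point x, -y, -z); pixel columns grow to the right and rows downward; lengths in mm; the calibration is good to about 2 mm. A picture is of the moment at which its call begins. There is no depth.
- job_done(): hands the job in, once; it reports no verdict.
Trained networks look in a picture, given as the dict that the camera call returned (one of the last four; its "shot" number tells which), for a name from the list of things; names that differ only in an ending like _2 or _b are one class to them, and where a whole thing is asked for, a point or a joint stands for the part that bears it (a point fixed in the world has none). Each returns a list of dicts, best first, with "confidence" (0 to 1); they miss things now and then, are a little off and sometimes report something else, mostly with a low value. They report only what shows in the picture. A call takes as long as a camera call. They do not tell look-alikes from the thing itself.
- boxes_of(target, picture): "bbox" ([left, top, width, height] in pixels, round what is visible of it).
- regions_of(target, picture): "pixels" (400x640 bool, what is visible of it) and "bbox" ([left, top, width, height] in pixels, round what is visible of it).
The state is a dict: "t": time; "joints": joint angles; "qvel": joint speeds; "tau": joint torques, N m; "eef_pos": TCP position; "tcp_rot": TCP orientation; "ft_force": force on the tool from outside, world axes, zero at the start; "moment": the same for the moment, N m; "opening": opening from 0.0 (shut) to 1.0 (fully open).
Only numpy, scipy, OpenCV 4.12 (cv2) and the standard library are available. Lean on these libraries where they do the work, as an engineer would, in place of code of your own. Each camera call takes 0.05 s, during which the arm holds its last target.

## Task

After polishing, the four bar things were put back on the wrong walnut rests. Swap them round, parking things on the bare marble as needed, so that each sits flat on the floor of the rest made for it: the bottle upright in the larger round coaster, the stopper standing on its cap in the smaller round one, the matchbox lying in the short rectangular tray and the ice tongs lying lengthwise in the long tray. Keep the bottle upright, and leave the jigger and the little cup standing where they are.

Things in the scene. Friction and masses are not known exactly. Their poses are not given: they have to be found in the camera images.
- bottle: Small dark green bitters bottle with a pale cap, round, standing upright: 47 mm across, 120 mm tall; the sides are straight from 5 to 74 mm up, then narrow to the neck. Origin: centre of its underside; z up its axis. About 0.2 kg. (The bottles on the tray by the wall are not meant.) At the start it stands in the tongs tray.
- tongs: Silver ice tongs lying flat, 160 mm long, rigid: 32 mm over the two arms at mid-length (26 mm near the bend, 36 mm near the claws, 51 mm over the claws); the arms are 11 mm high. Origin: mid-length, at the underside; y runs lengthwise to the bend, claws at -y. At the start they lie across the rim of the bottle coaster or of the match tray.
- stopper: Silver wine stopper that stands upside down on its cap: the cap, 34 mm across, is the lowest 13 mm; above it a stem 20 mm across (16 mm at 38 mm up) with two rubber rings, up to 45 mm. Origin: centre of its underside; z up. At the start it stands in whichever of the bottle coaster and the match tray the tongs do not lie on.
- matchbox: Dark blue matchbox, 40 (x) by 64 (y) by 16 mm, lying flat, light. Origin: centre of its underside. Grip it across its 40 mm width. At the start it lies across the rim of the stopper stand.
- bottle_coaster: The larger round walnut rest, fixed to the worktop: 92 mm across, rim 10 mm high, with a round cork-lined recess 64 mm across whose floor is 4 mm above the worktop. The bottle's place. Origin: centre of its underside.
- stopper_stand: The smaller round walnut rest, fixed: 74 mm across, rim 10 mm high, cork-lined recess 50 mm across, floor at 4 mm. The stopper's place. Origin: centre of its underside.
- match_tray: The short rectangular walnut rest, fixed: 74 (x) by 98 (y) mm, rim 10 mm high, cork-lined recess 56 by 80 mm, floor at 4 mm; in the middle of each long side the rim is cut away over 44 mm for the fingers. The matchbox's place, lying lengthwise along y. Origin: centre of its underside.
- tongs_tray: The long rectangular walnut rest, fixed: 84 (x) by 194 (y) mm, rim 10 mm high, cork-lined recess 66 by 176 mm, floor at 4 mm; in the middle of each long side the rim is cut away over 56 mm for the fingers. The tongs' place, lying lengthwise along y, either way round. Origin: centre of its underside.
- jigger: Silver double-cone measure, 43 mm across and 84 mm tall, standing upright nearer the robot; it belongs there and stays where it is. Origin: centre of its underside. (All other clutter stands beyond x 0.65, y +0.41 or y -0.50; the wall cabinet with its handles overhangs from x 0.60, z 0.52 on.)
- cup: Small silver cup, 53 mm across and 46 mm tall, standing upright nearer the robot; it belongs there and stays where it is. Origin: centre of its underside. (Free room to set things down on the way: the marble between x 0.37 and 0.53, y -0.10 and +0.03, surface z = 0, is always bare.)
Things that resemble listed ones, but are neither listed nor needed, are in the scene too. Leave any red look-alike of the bottle_coaster alone.

How it is judged (in metres and radians):
At the end, for the whole second after the job is handed in: Bottle and stopper upright within 11 mm, matchbox within 15 mm and tongs within 20 mm of the centres of their own rests, the last two lengthwise (within 20 and 14 degrees, either way round); all flat on the recess floors, released and at rest; jigger and cup upright (horizontal distance between bottle and bottle_coaster below 0.011 m and z of bottle in the frame of bottle_coaster below 0.0075 m and angle between each of bottle, stopper, matchbox, tongs's own z axis and vertical below 0.09 rad and linear speed of each of bottle, stopper, matchbox, tongs below 0.02 m/s and angular speed of each of bottle, stopper, matchbox, tongs below 0.2 rad/s and horizontal distance between stopper and stopper_stand below 0.011 m and z of stopper in the frame of stopper_stand below 0.0075 m and horizontal distance between matchbox and match_tray below 0.015 m and z of matchbox in the frame of match_tray below 0.0075 m and horizontal distance between tongs and tongs_tray below 0.02 m and z of tongs in the frame of tongs_tray below 0.0075 m and angle between the y axis of matchbox and the y axis of match_tray, either way round below 0.35 rad and angle between the y axis of tongs and the y axis of tongs_tray, either way round below 0.25 rad and angle between each of jigger, cup's own z axis and vertical below 0.1 rad); the robot touches nothing.
It fails at once if the bottle is tipped over (more than about 45 degrees) (angle between bottle's own z axis and vertical above 0.8 rad).
It fails at once if the jigger is pushed more than 20 mm from its spot or knocked over (distance of jigger from where it was at the start of the episode above 0.02 m or angle between jigger's own z axis and vertical above 0.6 rad).
It fails at once if the cup is pushed more than 20 mm from its spot or knocked over (distance of cup from where it was at the start of the episode above 0.02 m or angle between cup's own z axis and vertical above 0.6 rad).
It also fails if it takes over 144 s, if anything falls off the work surface, if the arm or the gripper's body presses on something with over 40 N, if the wrist force passes 120 N, or if a joint passes its speed limit or range.

## Working session

There is one attempt and no reset: what is moved stays moved. The work goes in short steps, Python scripts to look and compute and a tool call to move; the robot and the scene stay as the last step left them, time stands still between calls to the robot, and variables do not carry over. Pictures are saved under pics/ and viewed, and the job is handed in when it is done.

Besides the shell and the picture viewer there is one more tool, called after ">>>" in YAML: its name, and indented under it one key for each argument. send_rows: Moves the arm, as the interface text tells. Its arguments: {"type":"object","properties":{"plan":{"type":"string"}},"required":["plan"]}

```bash
ls; mkdir -p pics; cat > h.py <<'E'
import numpy as np, cv2
from cell import env, eyes, job_done, boxes_of, regions_of
def shot(cam,name=None):
    p=eyes.read_camera(cam)
    if name: cv2.imwrite(f'pics/{name}.png',cv2.cvtColor(p['image'],cv2.COLOR_RGB2BGR))
    return p
def ray(p,u,v):
    f=200/np.tan(np.radians(p['vertical_fov'])/2)
    E=np.array(p['extrinsics']);d=E[:3,:3]@np.array([(u-p['cx'])/f,-(v-p['cy'])/f,-1.])
    return E[:3,3],d
def at(p,u,v,z):
    o,d=ray(p,u,v);return o+d*(z-o[2])/d[2]
def proj(p,X):
    f=200/np.tan(np.radians(p['vertical_fov'])/2)
    E=np.array(p['extrinsics']);c=E[:3,:3].T@(np.asarray(X,float)-E[:3,3])
    return p['cx']+f*c[0]/-c[2], p['cy']-f*c[1]/-c[2]
E
python3 - <<'E'
from h import *
s=env.state();print({k:s[k] for k in('t','eef_pos','tcp_rot','opening')})
for c in('scene','top'):
    p=shot(c,c+'0');print(c,{k:v for k,v in p.items() if k!='image'})
    for n in 'bottle tongs stopper matchbox bottle_coaster stopper_stand match_tray tongs_tray jigger cup'.split():
        print(n,[(b['bbox'],round(b['confidence'],2)) for b in boxes_of(n,p)])
E
```

```text
pics
{'t': 0.0, 'eef_pos': array([ 278.38615184, -559.29536359,  214.06575828]), 'tcp_rot': array([-3.14051536e+00, -1.21186921e-04,  4.61817219e-01]), 'opening': 0.9965791697779954}
scene {'vertical_fov': 53.877985474892654, 'cx': 319.660292920504, 'cy': 190.1663868372753, 'extrinsics': array([[-5.11898616e-01,  6.44629798e-01, -5.67813553e-01,
        -2.67289275e+02],
       [-8.58938744e-01, -3.73643531e-01,  3.50163885e-01,
         3.64903890e+02],
       [ 1.35662135e-02,  6.66965467e-01,  7.44965115e-01,
         9.28101253e+02],
       [ 0.00000000e+00,  0.00000000e+00,  0.00000000e+00,
         1.00000000e+00]]), 'shot': 1}
bottle [([246.6, 173.7, 20.7, 40.0], 0.72)]
tongs []
stopper [([200.6, 218.5, 11.1, 13.8], 0.64)]
matchbox []
bottle_coaster [([186.7, 218.1, 34.6, 25.1], 0.98)]
stopper_stand [([394.6, 145.2, 16.2, 19.1], 0.51), ([189.1, 216.3, 31.8, 27.9], 0.38)]
match_tray [([392.6, 143.2, 19.7, 22.2], 0.54), ([247.1, 172.0, 20.0, 43.8], 0.46)]
tongs_tray [([234.9, 183.2, 48.7, 40.7], 0.61)]
jigger []
cup [([375.2, 174.6, 16.1, 22.6], 0.76)]
top {'vertical_fov': 51.09
[... 266 characters left out ...]
915e-03,  4.55967746e-02,  9.98939735e-01,
         1.30179359e+03],
       [ 0.00000000e+00,  0.00000000e+00,  0.00000000e+00,
         1.00000000e+00]]), 'shot': 2}
bottle [([263.3, 174.8, 18.6, 18.8], 0.48)]
tongs [([431.4, 155.7, 18.6, 54.2], 0.74)]
stopper [([212.8, 182.0, 13.6, 10.6], 0.65)]
matchbox [([206.8, 172.7, 28.1, 32.6], 0.74), ([367.4, 163.1, 23.4, 19.5], 0.61)]
bottle_coaster [([304.2, 217.4, 26.7, 23.4], 0.77), ([206.1, 173.1, 29.3, 33.3], 0.68)]
stopper_stand [([364.9, 161.7, 21.4, 23.7], 0.59)]
match_tray [([424.9, 169.6, 27.4, 27.7], 0.96)]
tongs_tray [([262.9, 152.6, 24.7, 65.0], 0.59)]
jigger [([249.1, 222.3, 19.5, 16.3], 0.73)]
cup [([389.2, 220.3, 14.6, 11.9], 0.58)]
```

```bash
python3 - <<'E'
from h import *
a=cv2.imread('pics/top0.png');cv2.imwrite('pics/top0c.png',cv2.resize(a[130:260,185:475],(800,359),interpolation=cv2.INTER_CUBIC))
a=cv2.imread('pics/scene0.png');cv2.imwrite('pics/scene0c.png',cv2.resize(a[120:280,150:440],(798,440),interpolation=cv2.INTER_CUBIC))
E
```

```text
(no output)
```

View pics/top0.png

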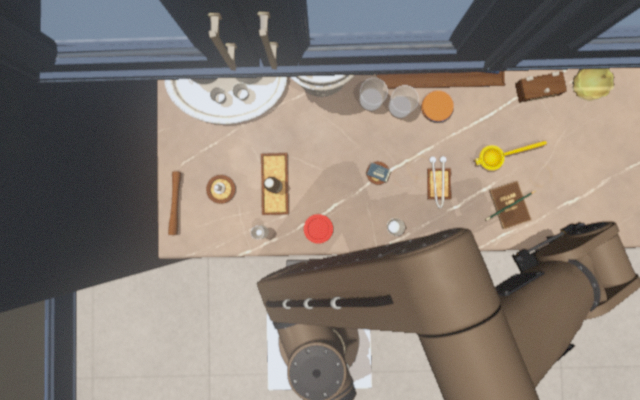

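```bash
sleep 1
```

```text
(no output)
```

View pics/top0c.png

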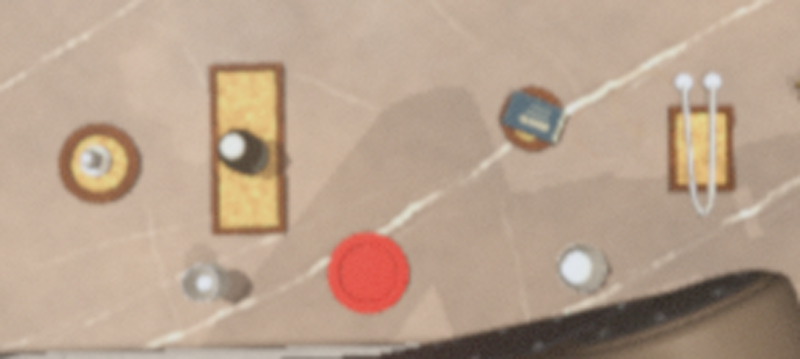

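View pics/scene0c.png

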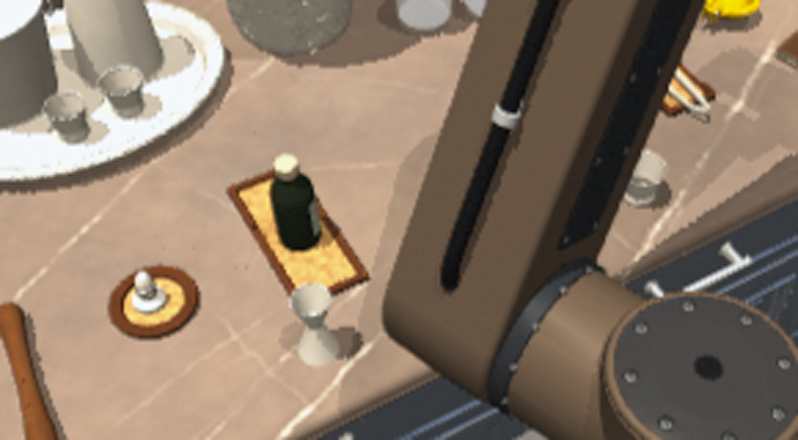

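The top view shows the bottle coaster (220,189) with the stopper in it, the tongs tray (274,183) with the bottle, the stopper stand (377,173) under the matchbox, and the match tray (439,184) under the tongs. The red ring (318,229) is the look-alike and I'll leave it alone. The jigger is at (259,231) and the cup at (396,226). The crops confirm this, so next I measure positions.

```bash
cat >> h.py <<'E'
def yaw(): return env.state()['tcp_rot'][2]
def go(x,y,z,yw=None):
    s=env.state();P=np.array(s['eef_pos']);c=s['tcp_rot'][2];d=np.array([x,y,z])-P
    dx=d[0]*np.cos(c)+d[1]*np.sin(c); dy=d[0]*np.sin(c)-d[1]*np.cos(c)
    t=0 if yw is None else -((yw-c+np.pi/2)%np.pi-np.pi/2)
    if yw is not None:
        n=c-t; print('after turn: x %.1f y %.1f'%(d[0]*np.cos(n)+d[1]*np.sin(n), d[0]*np.sin(n)-d[1]*np.cos(n)))
    print('now',P.round(1),'yaw %.3f'%c,'tool shift x %.1f y %.1f z %.1f turn %.3f'%(dx,dy,-d[2],t),'j6 %.2f'%s['joints'][5],'open %.3f'%s['opening'],'F',np.round(s['ft_force'],1))
E
python3 - <<'E'
from h import *
p=shot('top')
Z=dict(bottle=60,tongs=15,stopper=30,matchbox=26,bottle_coaster=10,stopper_stand=10,match_tray=10,tongs_tray=10,jigger=42,cup=30)
for n,z in Z.items():
    for r in regions_of(n,p):
        if r['confidence']<.4: continue
        v,u=np.nonzero(r['pixels']);
        if len(u)<5: continue
        pts=np.c_[u,v].astype(np.float32); rc=cv2.minAreaRect(pts)
        box=cv2.boxPoints(rc)
        W=np.array([at(p,a+0.,b,z)[:2] for a,b in box])
        e=[W[1]-W[0],W[2]-W[1]]
        print(n,round(r['confidence'],2),r['bbox'],'cen',at(p,u.mean(),v.mean(),z)[:2].round(1),'rect',W.mean(0).round(1),[(round(np.linalg.norm(k)),round(np.degrees(np.arctan2(k[1],k[0]))%180,1)) for k in e])
E
```

```text
bottle 0.52 [261.0, 176.3, 22.7, 18.6] cen [477.1 122.8] rect [477.  122.5] [(48, np.float64(152.4)), (59, np.float64(62.1))]
tongs 0.71 [434.1, 155.3, 13.0, 9.2] cen [ 545.3 -380.1] rect [ 544.7 -381.4] [(40, np.float64(88.6)), (9, np.float64(177.9))]
matchbox 0.64 [370.1, 164.6, 18.8, 17.0] cen [ 510.9 -196.3] rect [ 511.  -196.1] [(41, np.float64(156.7)), (64, np.float64(66.7))]
bottle_coaster 0.95 [305.2, 215.8, 26.9, 26.4] cen [342.5  -7.7] rect [342.2  -7.6] [(86, np.float64(88.7)), (86, np.float64(178.6))]
bottle_coaster 0.77 [207.5, 172.5, 27.5, 32.6] cen [472.7 289.6] rect [474.4 290.2] [(93, np.float64(88.6)), (90, np.float64(179.2))]
stopper_stand 0.42 [367.3, 160.8, 19.4, 24.8] cen [ 508.3 -192.6] rect [ 513.2 -189.9] [(72, np.float64(160.1)), (59, np.float64(70.0))]
match_tray 0.96 [425.6, 170.2, 29.5, 26.9] cen [ 470.5 -381.9] rect [ 472.4 -384.8] [(74, np.float64(88.6)), (93, np.float64(177.9))]
tongs_tray 0.58 [261.3, 153.8, 25.2, 60.9] cen [484.7 123.6] rect [484.7 124. ] [(84, np.float64(88.6)), (193, np.float64(178.9))]
jigger 0.48 [248.7, 223.2, 18.5, 18.7] cen [335.7 166.9] rect [335.5 166.8] [(52, np.float64(104.6)), (37, np.float64(15.0))]
cup 0.66 [388.5, 217.4, 15.4, 17.3] cen [ 342.2 -243.2] rect [ 341.6 -243. ] [(52, np.float64(88.7)), (51, np.float64(178.2))]
```

```bash
python3 -c "
from h import *
go(450,-383,230,0)"
```

```text
after turn: x 171.5 y -176.5
now [ 278.5 -559.5  214.7] yaw 0.462 tool shift x 232.2 y -81.6 z -15.3 turn 0.462 j6 -0.11 open 0.998 F [ 0.3  0.8 -0.3]
```

>>> send_rows:
  plan: "0 0 -4 0.115 95;0 0 -4 0.115 95;0 0 -4 0.115 95;0 0 -4 0.115 95;35 -35 0 0 95;35 -35 0 0 95;35 -35 0 0 95;35 -35 0 0 95"

```text
t: 2.45
eef_pos: [420.7, -422.8, 230.7]
tcp_rot: [3.141, 0.0, -0.028]
ft_force: [0.3, -1.2, 0.1]
opening: 0.999
```

```bash
python3 -c "
from h import *
go(450,-383,230,0)"
```

```text
after turn: x 29.3 y -39.8
now [ 420.7 -422.8  230.7] yaw -0.028 tool shift x 28.2 y -40.6 z 0.7 turn -0.028 j6 0.70 open 0.999 F [ 0.3 -1.2  0.1]
```

>>> send_rows:
  plan: "28 -40 0 -0.028 95;0 0 0 0 95"

```text
t: 2.65
eef_pos: [453.7, -378.6, 230.8]
tcp_rot: [3.141, -0.001, 0.006]
ft_force: [-0.9, 0.0, -0.3]
opening: 0.996
```

```bash
python3 - <<'E'
from h import *
go(450,-383,230,0)
p=shot('wrist','w1');print(p['vertical_fov'],p['cx'],p['cy'],p['extrinsics'].round(3))
for n,z in dict(tongs=15,match_tray=10).items():
    for r in regions_of(n,p):
        v,u=np.nonzero(r['pixels'])
        if len(u)<5: continue
        rc=cv2.minAreaRect(np.c_[u,v].astype(np.float32));box=cv2.boxPoints(rc)
        W=np.array([at(p,a,b,z)[:2] for a,b in box]);e=[W[1]-W[0],W[2]-W[1]]
        print(n,round(r['confidence'],2),r['bbox'],'cen',at(p,u.mean(),v.mean(),z)[:2].round(1),'rect',W.mean(0).round(1),[(round(np.linalg.norm(k)),round(np.degrees(np.arctan2(k[1],k[0]))%180,1)) for k in e])
E
```

```text
after turn: x -3.7 y 4.4
now [ 453.7 -378.6  230.8] yaw 0.006 tool shift x -3.7 y 4.4 z 0.8 turn 0.006 j6 0.76 open 0.996 F [-0.9  0.  -0.3]
62.916172264217174 321.79106971751776 191.6429921478488 [[ 7.00000e-03  9.70000e-01  2.42000e-01  5.21481e+02]
 [-1.00000e+00  6.00000e-03  3.00000e-03 -3.77541e+02]
 [ 1.00000e-03 -2.42000e-01  9.70000e-01  4.01001e+02]
 [ 0.00000e+00  0.00000e+00  0.00000e+00  1.00000e+00]]
tongs 0.57 [304.9, 84.2, 42.8, 137.2] cen [ 491.6 -380.4] rect [ 473.4 -380.9] [(49, np.float64(90.4)), (162, np.float64(1.4))]
match_tray 0.82 [294.5, 112.5, 65.0, 82.4] cen [ 473.5 -385.2] rect [ 471.5 -384.4] [(97, np.float64(177.5)), (72, np.float64(88.7))]
```

View pics/w1.png

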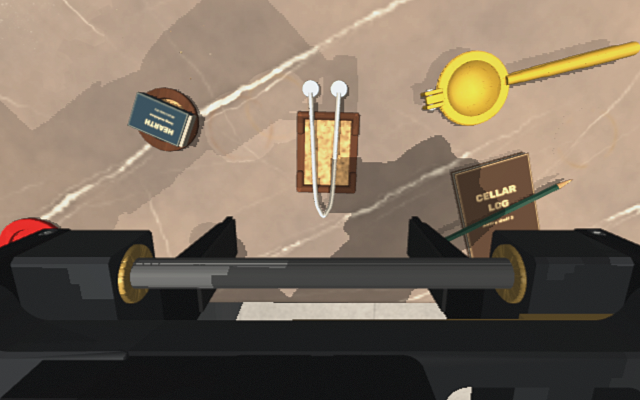

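The wrist view shows the tongs (304–348, 84–221) lying across the match tray, claws away from the robot, with the matchbox on the stopper stand at (165,118). Next I move to the stopper.

>>> send_rows:
  plan: "0 -48 0 0 95;0 -48 0 0 95;0 -48 0 0 95;0 -48 0 0 95;0 -48 0 0 95;0 -48 0 0 95;0 -48 0 0 95;0 -48 0 0 95"

```text
t: 3.6
eef_pos: [450.6, -2.9, 228.8]
tcp_rot: [3.137, -0.002, -0.027]
ft_force: [0.3, -0.4, -1.2]
opening: 0.997
```

>>> send_rows:
  plan: "0 -48 0 0 95;0 -48 0 0 95;0 -48 0 0 95;0 -48 0 0 95;0 -48 0 0 95;0 -40 0 0 95;0 0 0 0 95"

```text
t: 4.3
eef_pos: [463.3, 283.1, 228.4]
tcp_rot: [3.138, -0.007, -0.041]
ft_force: [0.5, -1.1, 0.1]
opening: 0.997
```

```bash
cat >> h.py <<'E'
def look(name,Z,mn=0.3):
    p=shot('wrist',name)
    for n,z in Z.items():
        for r in regions_of(n,p):
            v,u=np.nonzero(r['pixels'])
            if len(u)<5 or r['confidence']<mn: continue
            rc=cv2.minAreaRect(np.c_[u,v].astype(np.float32));box=cv2.boxPoints(rc)
            W=np.array([at(p,a,b,z)[:2] for a,b in box]);e=[W[1]-W[0],W[2]-W[1]]
            print(n,round(r['confidence'],2),np.round(r['bbox']),'cen',at(p,u.mean(),v.mean(),z)[:2].round(1),'rect',W.mean(0).round(1),[(round(np.linalg.norm(k)),round(np.degrees(np.arctan2(k[1],k[0]))%180,1)) for k in e])
    return p
def sil(p,target,f,x0):
    "not used"
E
python3 - <<'E'
from h import *
go(474,290,230,0)
look('w2',dict(stopper=10,bottle_coaster=10,bottle=60,tongs_tray=10,jigger=42))
E
```

```text
after turn: x 10.7 y -6.9
now [463.3 283.1 228.4] yaw -0.041 tool shift x 10.4 y -7.3 z -1.6 turn -0.041 j6 2.05 open 0.997 F [ 0.5 -1.1  0.1]
stopper 0.64 [295. 149.  31.  29.] cen [473.8 297.7] rect [473.5 297.5] [(33, np.float64(87.7)), (34, np.float64(177.7))]
bottle_coaster 0.86 [276. 126.  73.  72.] cen [472.2 294.1] rect [471.7 294.5] [(87, np.float64(87.7)), (91, np.float64(178.8))]
bottle_coaster 0.76 [526. 219.  46.   9.] cen [380.3  -2.6] rect [381.4  -1.7] [(58, np.float64(87.6)), (14, np.float64(8.0))]
bottle 0.92 [436. 139.  79.  48.] cen [475.4 123.6] rect [474.5 121.9] [(47, np.float64(163.5)), (89, np.float64(70.1))]
tongs_tray 0.84 [414.  57.  79. 165.] cen [496.3 131.9] rect [483.7 127.1] [(195, np.float64(179.7)), (84, np.float64(86.0))]
jigger 0.84 [395. 247.  44.  64.] cen [313.1 168.4] rect [326.4 176.4] [(20, np.float64(118.3)), (93, np.float64(26.9))]
```

View pics/w2.png

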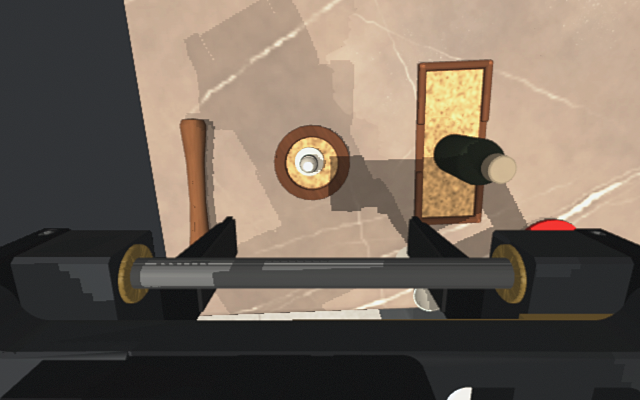

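The wrist view shows the stopper (310,163) centred in the wooden coaster, and the bottle in the tongs tray. I'll go lower for a finer look.

>>> send_rows:
  plan: "-20 -9 40 -0.041 70;0 0 38 0 70;0 0 0 0 70;0 0 0 0 70"

```text
t: 5.0
eef_pos: [445.9, 285.3, 151.6]
tcp_rot: [3.139, -0.01, -0.009]
ft_force: [1.0, -0.2, 0.1]
opening: 0.751
```

```bash
python3 - <<'E'
from h import *
go(474,290,150,0)
look('w3',dict(stopper=15,bottle_coaster=10))
E
```

```text
after turn: x 28.1 y -4.7
now [445.9 285.3 151.6] yaw -0.009 tool shift x 28.0 y -5.0 z 1.6 turn -0.009 j6 2.03 open 0.751 F [ 1.  -0.2  0.1]
stopper 0.75 [289. 138.  40.  37.] cen [474.4 297.6] rect [474.2 297.4] [(33, np.float64(89.5)), (33, np.float64(179.7))]
bottle_coaster 0.75 [265. 112.  92.  90.] cen [471.9 294.2] rect [470.8 294.8] [(86, np.float64(89.5)), (90, np.float64(1.0))]
```

View pics/w3.png

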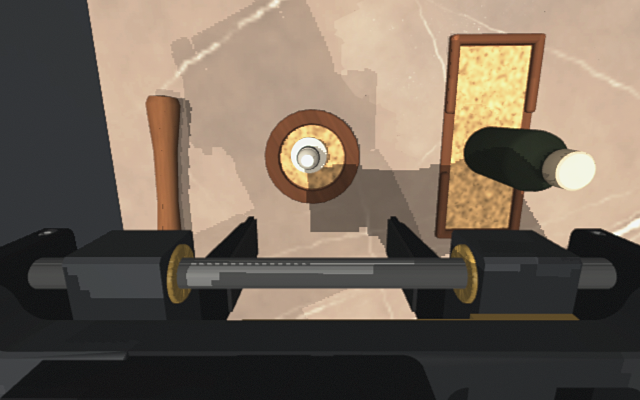

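>>> send_rows:
  plan: "10 -10 30 0 70;0 0 0 0 70;0 0 0 0 70"

```text
t: 5.45
eef_pos: [458.9, 296.1, 126.4]
tcp_rot: [-3.141, -0.018, -0.009]
ft_force: [0.2, 0.9, 0.5]
opening: 0.735
```

```bash
python3 - <<'E'
from h import *
go(474,295,100,0)
p=look('w4',dict(stopper=15,bottle_coaster=10))
s=env.state();print(proj(p,s['eef_pos']))
t=shot('top')
for n,z in dict(stopper=25,bottle_coaster=10).items():
    for r in regions_of(n,t):
        v,u=np.nonzero(r['pixels']);print(n,r['confidence'],at(t,u.mean(),v.mean(),z))
E
```

```text
after turn: x 15.1 y 1.1
now [458.9 296.1 126.4] yaw -0.009 tool shift x 15.1 y 1.0 z 26.4 turn -0.009 j6 2.04 open 0.735 F [0.2 0.9 0.5]
stopper 0.74 [300. 157.  43.  35.] cen [474.6 298. ] rect [474.4 297.5] [(32, np.float64(89.5)), (33, np.float64(0.2))]
stopper 0.72 [456.  41. 116. 196.] cen [514.4 136.1] rect [499.6 131. ] [(164, np.float64(179.0)), (85, np.float64(84.1))]
bottle_coaster 0.93 [271. 126. 103.  98.] cen [472.4 294.3] rect [470.8 294.9] [(88, np.float64(115.5)), (90, np.float64(27.6))]
(np.float64(322.7028785027492), np.float64(236.14951866897204))
bottle_coaster 0.89 [342.94761014  -7.43577213  10.        ]
bottle_coaster 0.39 [458.07361688 279.42249726  10.        ]
```

View pics/w4.png

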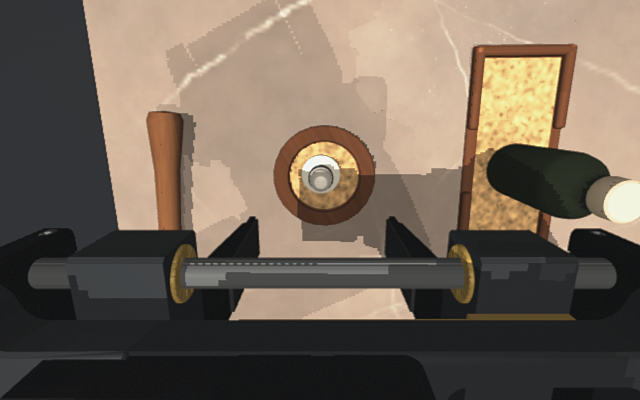

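>>> send_rows:
  plan: "14 -1.5 35 -0.009 70;0 0 35 0 70;0 0 20 0 60;0 0 0 0 60;0 0 0 0 60"

```text
t: 6.25
eef_pos: [476.1, 298.1, 36.7]
tcp_rot: [-3.139, -0.023, 0.0]
ft_force: [0.5, 0.3, 0.6]
opening: 0.637
```

```bash
python3 - <<'E'
from h import *
go(474.5,297.5,21,0)
p=look('w5',dict(stopper=30));print(env.state()['tcp_rot'])
E
```

```text
after turn: x -1.6 y 0.6
now [476.1 298.1  36.7] yaw 0.000 tool shift x -1.6 y 0.6 z 15.7 turn 0.000 j6 2.03 open 0.637 F [0.5 0.3 0.6]
stopper 0.6 [295. 197.  59.  62.] cen [479.5 297.8] rect [479.5 297.1] [(30, np.float64(125.4)), (34, np.float64(34.4))]
[-3.13802470e+00 -2.41773224e-02  2.74668566e-05]
```

View pics/w5.png

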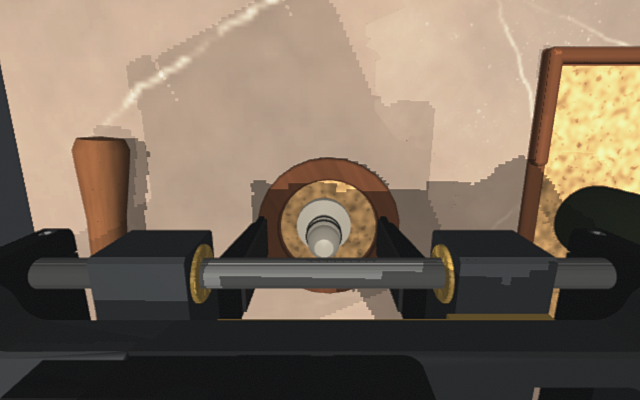

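>>> send_rows:
  plan: "-2 0.5 16 0 55;0 0 0 0 10;0 0 0 0 10;0 0 0 0 10;0 0 0 0 10;0 0 0 0 10;0 0 0 0 10"

```text
t: 7.05
eef_pos: [477.1, 299.2, 27.6]
tcp_rot: [-3.134, -0.033, 0.0]
ft_force: [0.5, -0.4, -0.8]
opening: 0.175
```

>>> send_rows:
  plan: "0 0 0 0 45;0 0.5 6 0 45;-1 0.5 5 0 45;-1 0.5 4 0 10;0 0 0 0 10;0 0 0 0 10;0 0 0 0 10;0 0 0 0 10"

```text
t: 7.85
eef_pos: [475.4, 297.7, 11.1]
tcp_rot: [-3.134, -0.032, 0.0]
ft_force: [-0.3, -0.9, -0.0]
opening: 0.31
```

```bash
python3 - <<'E'
from h import *
for i in range(3):
  go(474.5,297.5,21,0);print(env.state()['tcp_rot'])
  p=shot('wrist','w6')
E
```

```text
after turn: x -0.9 y 0.2
now [475.4 297.7  11.1] yaw 0.000 tool shift x -0.9 y 0.2 z -9.9 turn 0.000 j6 2.03 open 0.310 F [-0.3 -0.9 -0. ]
[-3.13417549e+00 -3.21414049e-02  3.00673145e-04]
after turn: x -0.9 y 0.2
now [475.4 297.7  11.1] yaw 0.000 tool shift x -0.9 y 0.2 z -9.9 turn 0.000 j6 2.03 open 0.314 F [0.6 0.  0.2]
[-3.13416433e+00 -3.21996650e-02  3.43365568e-04]
after turn: x -1.0 y 0.2
now [475.5 297.7  11.1] yaw 0.000 tool shift x -1.0 y 0.2 z -9.9 turn 0.000 j6 2.03 open 0.315 F [-0.5 -0.6  0.4]
[-3.13412389e+00 -3.22490017e-02  2.80649390e-04]
```

View pics/w6.png

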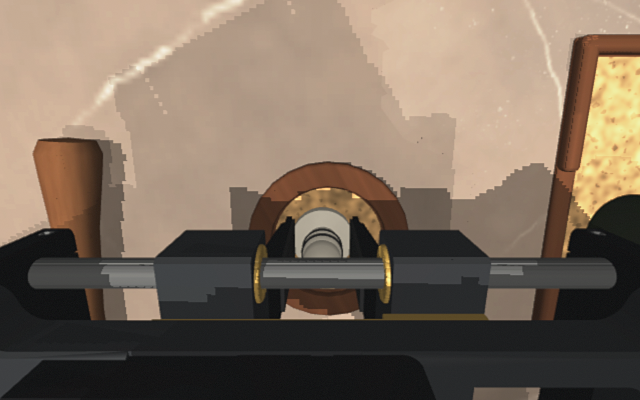

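>>> send_rows:
  plan: "0 0 0 0 45;0 0 -4 0 45;0 0 -3 0 45;0 0 -1 0 10;0 0 0 0 10;0 0 0 0 10;0 0 0 0 10;0 0 0 0 10"

```text
t: 8.8
eef_pos: [475.4, 297.8, 20.2]
tcp_rot: [-3.134, -0.033, 0.0]
ft_force: [-0.2, 1.0, 2.5]
opening: 0.185
```

```bash
python3 - <<'E'
from h import *
for i in range(2):
  go(474.5,297.5,21,0);print(env.state()['tcp_rot'])
  p=shot('wrist','w7')
E
```

```text
after turn: x -0.9 y 0.3
now [475.4 297.8  20.2] yaw 0.000 tool shift x -0.9 y 0.3 z -0.8 turn 0.000 j6 2.03 open 0.185 F [-0.2  1.   2.5]
[-3.13378743e+00 -3.28631658e-02  2.15242620e-04]
after turn: x -0.9 y 0.2
now [475.4 297.7  20.2] yaw 0.000 tool shift x -0.9 y 0.2 z -0.8 turn 0.000 j6 2.03 open 0.182 F [-0.4 -0.1  1.5]
[-3.13380241e+00 -3.28868191e-02  2.19664087e-04]
```

View pics/w7.png

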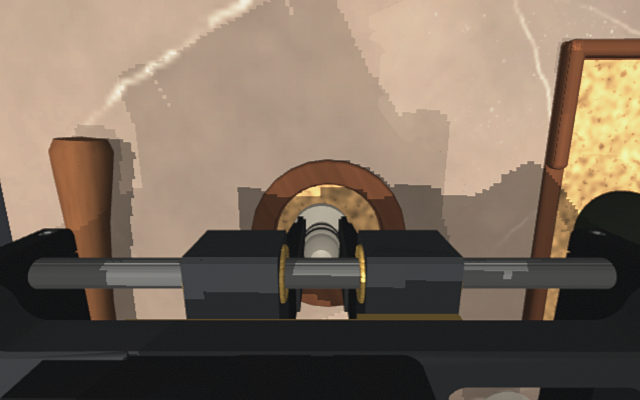

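>>> send_rows:
  plan: "0 0 -10 0 5;0 0 -20 0 5;0 0 -35 0 5;0 0 -40 0 5;0 0 -40 0 5;0 0 -25 0 5;0 0 0 0 5"

```text
t: 9.6
eef_pos: [468.4, 295.6, 198.6]
tcp_rot: [-3.136, -0.03, 0.0]
ft_force: [-0.5, 0.7, -1.1]
opening: 0.182
```

```bash
python3 - <<'E'
from h import *
go(455,-35,180,0)
print(env.state()['tcp_rot'])
p=look('w8',dict(stopper=150,bottle_coaster=10,bottle=60))
E
```

```text
after turn: x -13.4 y 330.6
now [468.4 295.6 198.6] yaw 0.000 tool shift x -13.5 y 330.5 z 18.6 turn 0.000 j6 2.02 open 0.182 F [-0.5  0.7 -1.1]
[-3.13560635e+00 -2.97761738e-02  2.98904778e-04]
bottle_coaster 0.77 [532. 248.  35.  63.] cen [333.1  23.2] rect [346.3  26.6] [(83, np.float64(177.6)), (30, np.float64(78.5))]
bottle_coaster 0.65 [280. 136.  83.  73.] cen [474.5 294.9] rect [474.5 294.9] [(84, np.float64(174.3)), (89, np.float64(85.7))]
bottle 0.79 [455. 154. 102.  56.] cen [475.  122.6] rect [473.2 120.6] [(48, np.float64(170.9)), (100, np.float64(76.4))]
bottle 0.37 [285. 136.  80.  73.] cen [482.3 294.7] rect [482.2 294.5] [(73, np.float64(174.4)), (76, np.float64(85.9))]
```

View pics/w8.png

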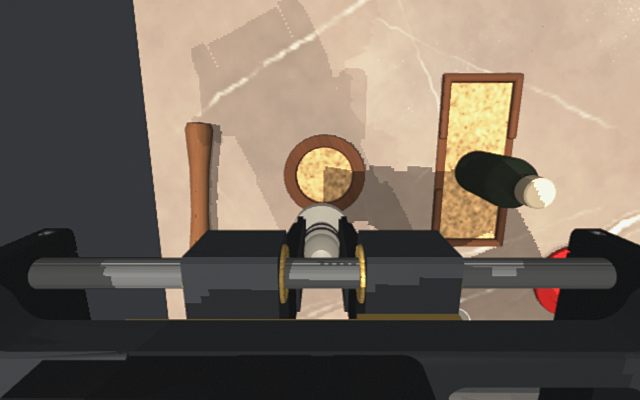

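```bash
cat >> h.py <<'E'
def cork(p,roi,z=10):
    "recess outline: cork pixels -> convex hull; returns world hull at height z"
    x0,y0,x1,y1=roi
    h=cv2.cvtColor(p['image'],cv2.COLOR_RGB2HSV)[y0:y1,x0:x1]
    m=((h[...,0]>17)&(h[...,0]<32)&(h[...,1]>85)).astype(np.uint8)
    m=cv2.morphologyEx(m,cv2.MORPH_CLOSE,np.ones((5,5)));m=cv2.morphologyEx(m,cv2.MORPH_OPEN,np.ones((3,3)))
    n,l,st,_=cv2.connectedComponentsWithStats(m);k=1+st[1:,4].argmax()
    v,u=np.nonzero(l==k)
    hull=cv2.convexHull(np.c_[u+x0,v+y0].astype(np.int32))[:,0]
    W=np.array([at(p,a,b,z)[:2] for a,b in hull],np.float32)
    c,r=cv2.minEnclosingCircle(W);rc=cv2.minAreaRect(W)
    return 'bbox',st[k][:4]+[x0,y0,0,0],'circ',np.round(c,1),round(r,1),'rect',np.round(rc[0],1),np.round(rc[1],1),round(rc[2],1)
E
python3 - <<'E'
from h import *
p=shot('wrist')
print(cork(p,(270,125,380,206)));print(cork(p,(270,125,380,206),4))
print(cork(p,(425,60,530,252)))
E
```

```text
('bbox', array([296, 146,  53,  53]), 'circ', array([472.1, 294.9]), 30.1, 'rect', array([476.4, 299.8]), array([47. , 59.4]), 46.9)
('bbox', array([296, 146,  53,  53]), 'circ', array([471.1, 294.9]), 30.6, 'rect', array([475.5, 299.9]), array([47.8, 60.5]), 46.9)
('bbox', array([446,  80,  68,  89]), 'circ', array([523.7, 129.7]), 55.2, 'rect', array([523.3, 129. ]), array([91.8, 63.9]), 0.3)
```

>>> send_rows:
  plan: "-2 45 0 0 5;-2 47 0 0 5;-2 47 0 0 5;-2 47 0 0 5;-2 47 0 0 5;-2 47 0 0 5;-1 35 10 0 5;0 10 25 0 5"

```text
t: 10.65
eef_pos: [452.4, -40.2, 149.1]
tcp_rot: [-3.141, -0.011, 0.006]
ft_force: [1.1, 0.9, -1.1]
opening: 0.185
```

```bash
python3 - <<'E'
from h import *
go(455,-35,17,0)
print(env.state()['tcp_rot'])
p=shot('wrist','w9')
E
```

```text
after turn: x 2.6 y -5.2
now [452.4 -40.2 149.1] yaw 0.006 tool shift x 2.6 y -5.2 z 132.1 turn 0.006 j6 1.33 open 0.185 F [ 1.1  0.9 -1.1]
[-3.14092501 -0.01096124  0.00574432]
```

View pics/w9.png

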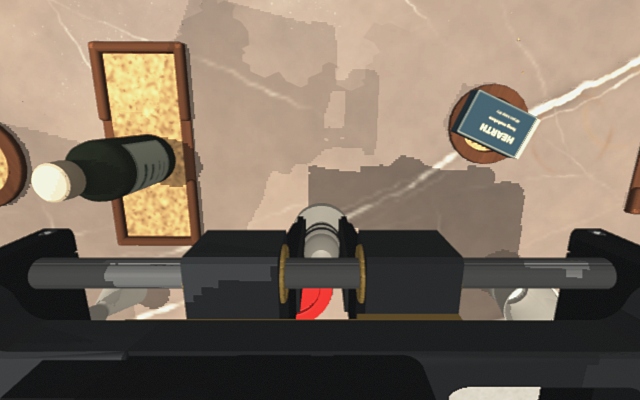

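>>> send_rows:
  plan: "0 -3 35 0 5;0 0 35 0 5;0 0 30 0 5;0 0 12 0 5;0 0 7 0 5;0 0 0 0 5"

```text
t: 11.3
eef_pos: [448.5, -35.4, 17.7]
tcp_rot: [-3.137, 0.006, 0.003]
ft_force: [-1.1, 0.1, -0.0]
opening: 0.189
```

>>> send_rows:
  plan: "0 0 2 0 5;0 0 1.5 0 5;0 0 0 0 5"

```text
t: 11.6
eef_pos: [448.4, -35.1, 16.7]
tcp_rot: [-3.137, 0.005, 0.004]
ft_force: [0.2, 0.2, -0.6]
opening: 0.183
```

>>> send_rows:
  plan: "0 0 1 0 5;0 0 0 0 45;0 0 0 0 45;0 0 0 0 45;0 0 -10 0 45;0 0 -35 0 60;0 0 -45 0 80;0 0 -45 0 95"

```text
t: 12.4
eef_pos: [447.4, -35.1, 153.8]
tcp_rot: [-3.136, 0.013, 0.004]
ft_force: [-0.4, 0.0, -0.4]
opening: 0.67
```

```bash
python3 - <<'E'
from h import *
go(476,123,200,0)
print(env.state()['tcp_rot'])
p=look('w10',dict(stopper=15,bottle=60,matchbox=26,stopper_stand=10,tongs_tray=10))
E
```

```text
after turn: x 28.6 y -158.1
now [447.4 -35.1 153.8] yaw 0.004 tool shift x 29.3 y -158.0 z -46.2 turn 0.004 j6 1.34 open 0.670 F [-0.4  0.  -0.4]
[-3.13562357  0.01259175  0.00442323]
stopper 0.96 [301. 164.  40.  34.] cen [449.2 -33.7] rect [449.2 -33.7] [(33, np.float64(117.1)), (34, np.float64(27.0))]
stopper 0.58 [628. 162.  12.  41.] cen [ 441.9 -337.3] rect [ 446.3 -334.6] [(9, np.float64(90.3)), (43, np.float64(14.1))]
bottle 0.88 [ 46. 127. 139.  64.] cen [474.4 133.8] rect [472.9 136. ] [(113, np.float64(98.1)), (50, np.float64(2.2))]
matchbox 0.77 [456.  75.  91.  73.] cen [ 510.6 -191.4] rect [ 509.  -191.7] [(43, np.float64(158.2)), (69, np.float64(66.1))]
stopper_stand 0.95 [451.  74.  81.  80.] cen [ 508.9 -187.6] rect [ 511.1 -189.4] [(72, np.float64(159.0)), (64, np.float64(67.2))]
tongs_tray 0.69 [ 95.  29. 114. 200.] cen [501.8 121.5] rect [484.2 128.1] [(85, np.float64(94.9)), (195, np.float64(0.1))]
```

View pics/w10.png

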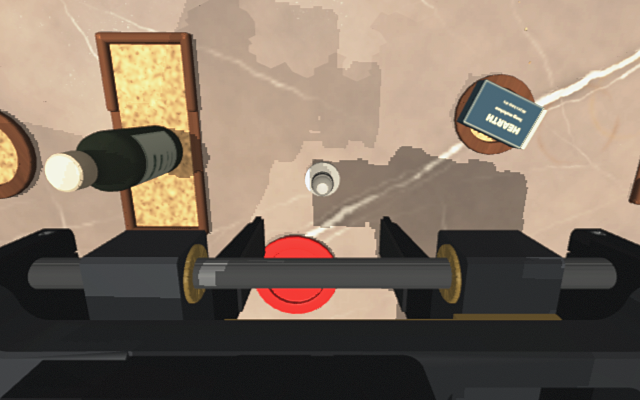

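The stopper stands parked at (322,180), and the fingers are clear of the red ring. Next is the bottle.

>>> send_rows:
  plan: "0 0 -40 0 95;0 -35 -40 0 95;5 -40 0 0 95;0 -40 0 0 95;0 -40 0 0 95;0 0 0 0 95;0 0 0 0 95"

```text
t: 13.4
eef_pos: [450.7, 124.1, 225.8]
tcp_rot: [-3.134, 0.032, 0.002]
ft_force: [-0.1, -0.7, 0.0]
opening: 0.999
```

```bash
python3 - <<'E'
from h import *
go(476,123,200,0)
print(env.state()['tcp_rot'])
p=look('w11',dict(bottle=78,tongs_tray=10))
E
```

```text
after turn: x 25.3 y 1.1
now [450.7 124.1 225.8] yaw 0.002 tool shift x 25.3 y 1.1 z 25.8 turn 0.002 j6 1.68 open 0.999 F [-0.1 -0.7  0. ]
[-3.13381416e+00  3.21583642e-02  1.57989968e-03]
bottle 0.9 [298. 124.  47.  50.] cen [478.  126.7] rect [478.8 126.9] [(44, np.float64(90.1)), (49, np.float64(1.2))]
tongs_tray 0.91 [283.  44.  76. 166.] cen [497.6 126.9] rect [483.3 127.1] [(82, np.float64(90.1)), (193, np.float64(1.9))]
```

View pics/w11.png

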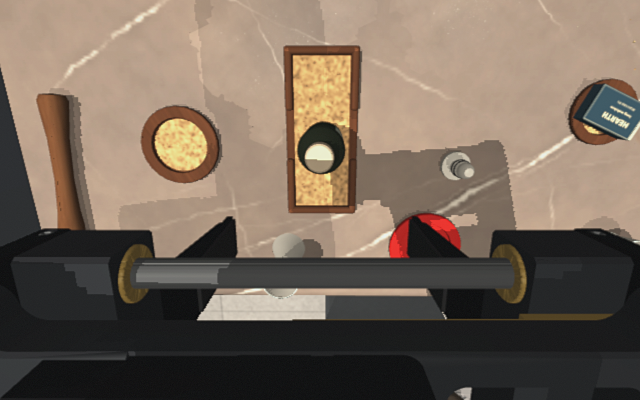

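```bash
python3 - <<'E'
from h import *
p=shot('wrist')
r=regions_of('bottle',p)[0];v,u=np.nonzero(r['pixels']);im=p['image'].astype(int)
m=r['pixels']&(im.sum(2)>380);vv,uu=np.nonzero(m);print(len(uu),uu.mean(),vv.mean(),at(p,uu.mean(),vv.mean(),124))
print(at(p,319.5,157,124))
t=shot('top');
for r in regions_of('bottle',t):
  v,u=np.nonzero(r['pixels']);print(r['confidence'],r['bbox'],at(t,u.mean(),v.mean(),60))
E
```

```text
628 316.9331210191083 156.78662420382165 [477.72150725 128.0627859  124.        ]
[477.54320634 125.92109078 124.        ]
```

>>> send_rows:
  plan: "15 -1 30 0 95;15 -1 40 0 95;0 0 40 0 95;0 0 0 0 95;0 0 0 0 95"

```text
t: 14.25
eef_pos: [481.4, 123.4, 115.7]
tcp_rot: [-3.133, 0.024, -0.006]
ft_force: [0.4, 0.9, 0.9]
opening: 1.001
```

```bash
python3 - <<'E'
from h import *
go(477.5,126.5,53,0)
print(env.state()['tcp_rot'])
p=look('w12',dict(bottle=78,tongs_tray=10))
E
```

```text
after turn: x -3.9 y -3.1
now [481.4 123.4 115.7] yaw -0.006 tool shift x -3.9 y -3.1 z 62.7 turn -0.006 j6 1.68 open 1.001 F [0.4 0.9 0.9]
[-3.13279964  0.02373243 -0.00606632]
bottle 0.6 [284. 170.  70.  88.] cen [480.9 126.3] rect [481.5 127. ] [(63, np.float64(177.9)), (44, np.float64(89.8))]
tongs_tray 0.68 [266.  63. 107. 194.] cen [522.9 126.5] rect [497.7 127.5] [(83, np.float64(89.6)), (165, np.float64(2.0))]
```

View pics/w12.png

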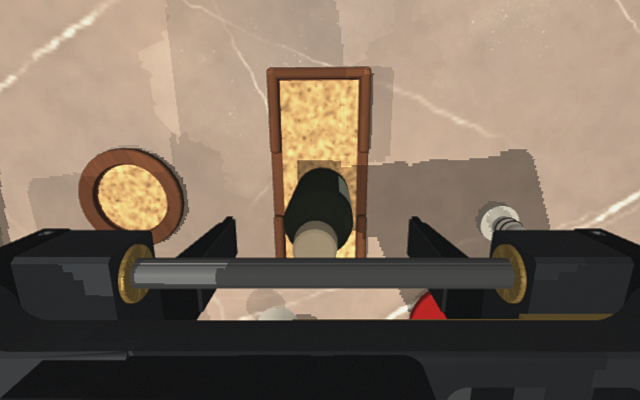

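>>> send_rows:
  plan: "-1 -2 22 0 90;-1 -1 18 0 80;0 0 12 0 70;0 0 6 0 65;0 0 0 0 65"

```text
t: 14.9
eef_pos: [482.5, 127.9, 65.2]
tcp_rot: [-3.131, 0.007, -0.005]
ft_force: [-0.6, -0.9, 0.2]
opening: 0.7
```

```bash
python3 - <<'E'
from h import *
go(477.5,126.5,53,0)
print(env.state()['tcp_rot'])
p=look('w13',dict(bottle=78))
E
```

```text
after turn: x -5.0 y 1.4
now [482.5 127.9  65.2] yaw -0.005 tool shift x -5.0 y 1.4 z 12.2 turn -0.005 j6 1.68 open 0.700 F [-0.6 -0.9  0.2]
[-3.1306226   0.00651403 -0.0054005 ]
bottle 0.66 [281. 186.  91. 133.] cen [482.1 126.7] rect [477.4 126.8] [(44, np.float64(89.9)), (76, np.float64(1.8))]
```

View pics/w13.png

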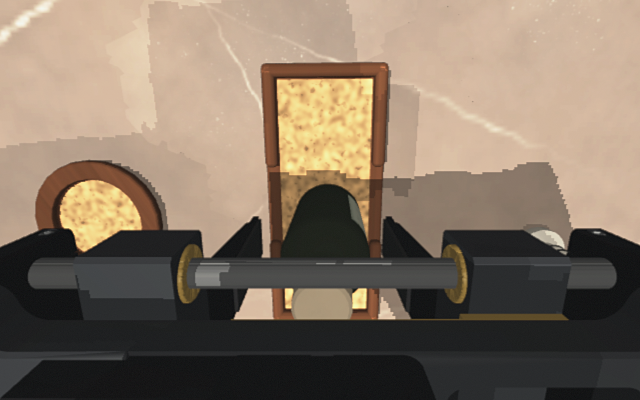

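Bottle is centred between the fingers (column ~323). Finish the descent and close.

>>> send_rows:
  plan: "-4 1 6 0 65;-1 0 4 0 60;0 0 2 0 60;0 0 0 0 30;0 0 0 0 30;0 0 0 0 30;0 0 0 0 30"

```text
t: 15.7
eef_pos: [477.9, 127.0, 54.3]
tcp_rot: [-3.13, 0.003, -0.006]
ft_force: [0.1, 0.0, -2.1]
opening: 0.49
```

>>> send_rows:
  plan: "0 0 -8 0 30;0 0 -15 0 30;0 -5 -12 0 30;0 -25 0 0 30;0 -35 0 0 30;-1 -35 0 0 30;-2 -35 0 0 30;-2 -25 0 0 30"

```text
t: 16.5
eef_pos: [474.8, 289.6, 96.8]
tcp_rot: [-3.13, 0.002, -0.011]
ft_force: [0.7, -0.3, -1.7]
opening: 0.489
```

```bash
python3 - <<'E'
from h import *
go(472.3,294.7,55,0)
print(env.state()['tcp_rot'])
p=shot('wrist','w14')
E
```

```text
after turn: x -2.5 y -5.1
now [474.8 289.6  96.8] yaw -0.011 tool shift x -2.6 y -5.1 z 41.8 turn -0.011 j6 1.99 open 0.489 F [ 0.7 -0.3 -1.7]
[-3.12952036e+00  2.05626376e-03 -1.14641676e-02]
```

View pics/w14.png

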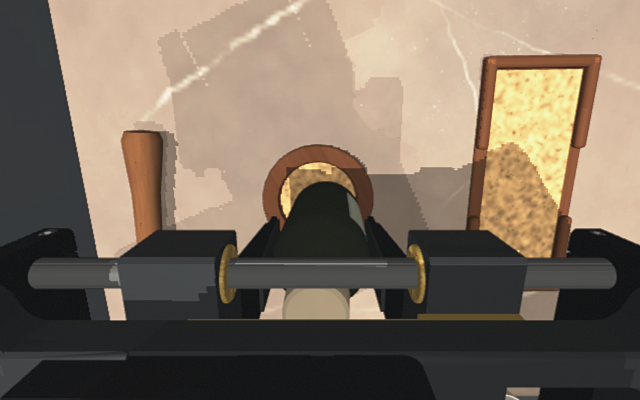

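>>> send_rows:
  plan: "-2 -4 12 0 30;0 -1 10 0 30;0 0 5 0 30;0 0 0 0 30"

```text
t: 16.95
eef_pos: [472.0, 297.6, 68.2]
tcp_rot: [-3.129, 0.002, -0.009]
ft_force: [-0.4, 0.1, -2.3]
opening: 0.492
```

```bash
python3 - <<'E'
from h import *
go(472.3,294.7,55,0)
p=shot('wrist','w15')
E
```

```text
after turn: x 0.3 y 2.9
now [472.  297.6  68.2] yaw -0.009 tool shift x 0.4 y 2.9 z 13.2 turn -0.009 j6 2.00 open 0.492 F [-0.4  0.1 -2.3]
```

View pics/w15.png

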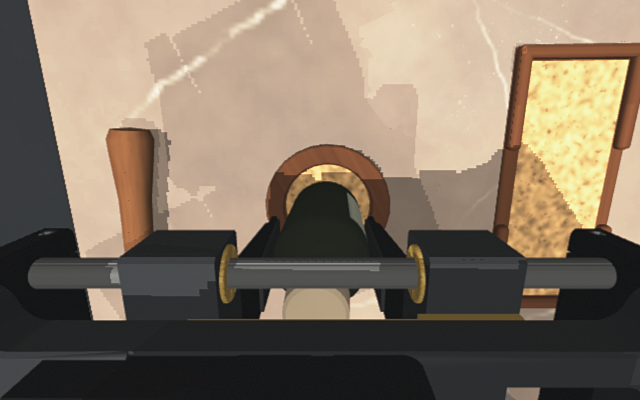

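>>> send_rows:
  plan: "0 2 5 0 30;0 1.5 4 0 30;0 0 3 0 30;0 0 1 0 30;0 0 0 0 30"

```text
t: 17.5
eef_pos: [472.8, 292.4, 54.7]
tcp_rot: [-3.129, 0.001, -0.012]
ft_force: [0.3, 0.5, -1.9]
opening: 0.49
```

```bash
python3 - <<'E'
from h import *
go(472.3,294.7,54,0)
p=shot('wrist','w16')
E
```

```text
after turn: x -0.5 y -2.3
now [472.8 292.4  54.7] yaw -0.012 tool shift x -0.5 y -2.3 z 0.7 turn -0.012 j6 2.00 open 0.490 F [ 0.3  0.5 -1.9]
```

View pics/w16.png

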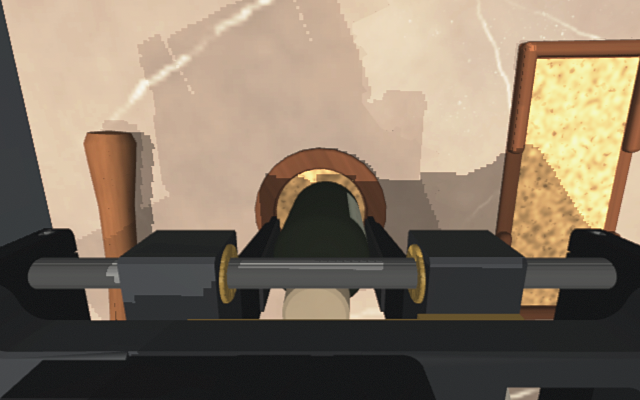

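>>> send_rows:
  plan: "0 -2 1 0 30;0 0 1 0 30;0 0 0 0 30"

```text
t: 17.85
eef_pos: [473.6, 294.4, 54.6]
tcp_rot: [-3.129, -0.001, -0.011]
ft_force: [0.0, 0.5, -0.6]
opening: 0.49
```

>>> send_rows:
  plan: "0 0 0.5 0 55;0 0 0 0 60;0 0 0 0 75;0 0 0 0 80;0 0 0 0 80;0 0 -15 0 80;0 0 -40 0 80;0 0 -45 0 90"

```text
t: 18.65
eef_pos: [471.4, 292.7, 151.5]
tcp_rot: [-3.133, 0.008, -0.011]
ft_force: [0.7, -0.5, -0.2]
opening: 0.88
```

>>> send_rows:
  plan: "0 0 -45 0 90;-15 0 -25 0 90;-10 0 0 0 95;0 0 0 0 95"

```text
t: 19.05
eef_pos: [447.3, 292.8, 229.5]
tcp_rot: [-3.129, 0.001, -0.011]
ft_force: [-0.5, 0.1, -0.5]
opening: 0.997
```

```bash
python3 - <<'E'
from h import *
go(472.3,294.7,54,0)
p=look('w17',dict(bottle=78,bottle_coaster=10,tongs_tray=10))
print(env.state()['tcp_rot'])
r=regions_of('bottle',p)[0];im=p['image'].astype(int)
m=r['pixels']&(im.sum(2)>380);vv,uu=np.nonzero(m);print(len(uu),uu.mean(),vv.mean(),at(p,uu.mean(),vv.mean(),124))
E
```

```text
after turn: x 25.0 y -1.9
now [447.3 292.8 229.5] yaw -0.011 tool shift x 25.0 y -2.2 z 175.5 turn -0.011 j6 2.03 open 0.997 F [-0.5  0.1 -0.5]
bottle 0.93 [301. 127.  46.  53.] cen [473.9 294.7] rect [473.3 294.1] [(49, np.float64(133.8)), (46, np.float64(45.2))]
bottle_coaster 0.69 [531. 212.  57.  16.] cen [376.   -0.9] rect [ 3.775e+02 -3.000e-01] [(21, np.float64(8.2)), (71, np.float64(89.6))]
bottle_coaster 0.6 [284. 111.  74.  74.] cen [476.5 294.3] rect [470.2 294.8] [(87, np.float64(89.4)), (91, np.float64(1.1))]
tongs_tray 0.69 [423.  46.  87. 167.] cen [491.4 129.2] rect [483.6 126.3] [(198, np.float64(0.1)), (85, np.float64(85.8))]
[-3.13038649e+00  2.75906824e-03 -1.14467172e-02]
665 319.4706766917293 159.41804511278195 [474.24378231 296.14881809 124.        ]
```

View pics/w17.png

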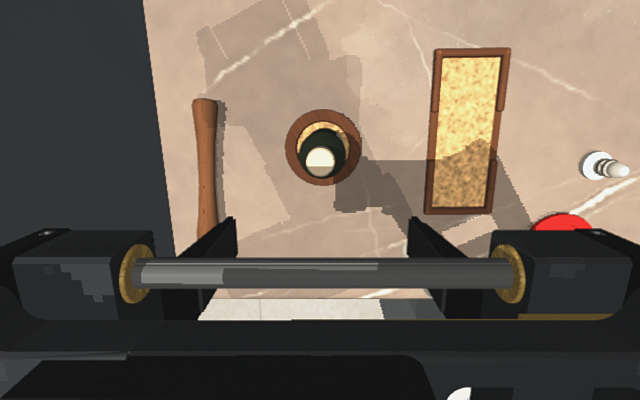

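>>> send_rows:
  plan: "0 48 0 0 95;0 48 0 0 95;0 48 0 0 95;0 48 0 0 95;0 48 0 0 95;0 48 0 0 95;0 48 0 0 95;0 48 0 0 95"

```text
t: 20.1
eef_pos: [444.9, -100.8, 217.0]
tcp_rot: [-3.13, 0.012, -0.003]
ft_force: [0.9, -0.3, 0.8]
opening: 1.001
```

>>> send_rows:
  plan: "0 48 0 0 95;0 48 0 0 95;0 48 0 0 95;0 48 0 0 95;0 48 20 0 95;0 40 20 0 95;0 0 20 0 95;0 0 0 0 95"

```text
t: 20.9
eef_pos: [438.7, -394.6, 145.1]
tcp_rot: [-3.125, 0.019, -0.012]
ft_force: [-0.9, -0.3, 0.8]
opening: 1.0
```

```bash
python3 - <<'E'
from h import *
go(473,-381,150,0)
p=look('w18',dict(tongs=15,match_tray=10,matchbox=26))
print(env.state()['tcp_rot'])
E
```

```text
after turn: x 34.3 y -13.6
now [ 438.7 -394.6  145.1] yaw -0.012 tool shift x 34.1 y -14.0 z -4.9 turn -0.012 j6 0.74 open 1.000 F [-0.9 -0.3  0.8]
tongs 0.59 [279.  53.  56. 175.] cen [ 493.1 -380.2] rect [ 473.2 -378.9] [(49, np.float64(89.2)), (162, np.float64(180.0))]
match_tray 0.57 [270.  90.  86. 107.] cen [ 474.4 -384.9] rect [ 471.7 -384.5] [(74, np.float64(89.3)), (99, np.float64(0.8))]
[-3.12975878  0.01434763 -0.00985948]
```

View pics/w18.png

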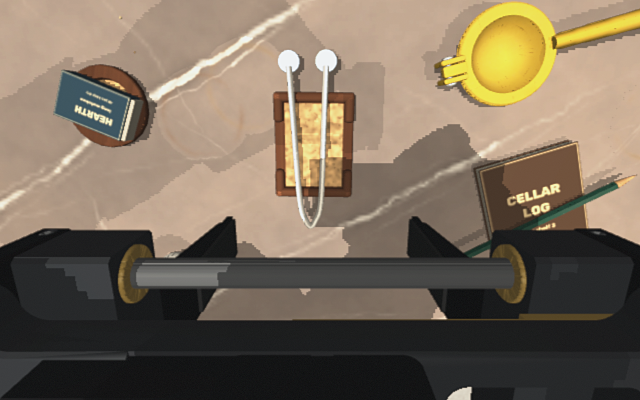

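>>> send_rows:
  plan: "18 -7 30 0 90;18 -7 30 0 85;0 0 30 0 80;0 0 10 0 75;0 0 0 0 70"

```text
t: 21.6
eef_pos: [480.8, -378.1, 54.3]
tcp_rot: [-3.139, 0.005, -0.005]
ft_force: [-0.1, -0.8, 0.6]
opening: 0.763
```

```bash
python3 - <<'E'
from h import *
go(473,-380,11,0)
p=look('w19',dict(tongs=20))
print(env.state()['tcp_rot'])
E
```

```text
after turn: x -7.8 y 1.9
now [ 480.8 -378.1   54.3] yaw -0.005 tool shift x -7.8 y 2.0 z 43.3 turn -0.005 j6 0.80 open 0.763 F [-0.1 -0.8  0.6]
tongs 0.67 [286. 103.  80. 217.] cen [ 507.7 -380.4] rect [ 479.1 -380.7] [(150, np.float64(178.2)), (49, np.float64(89.7))]
[-3.13998359  0.00403685 -0.00550285]
```

View pics/w19.png

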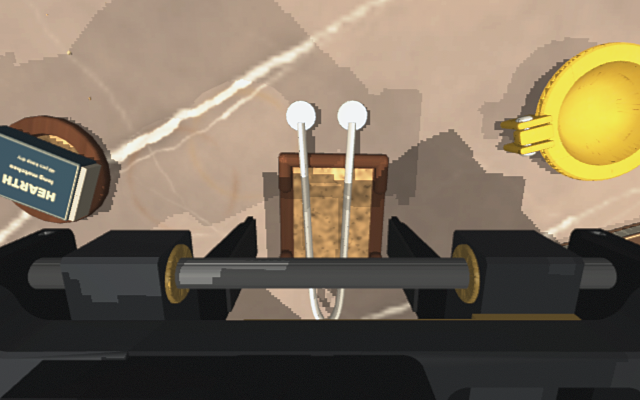

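>>> send_rows:
  plan: "-4 1 12 0 60;-4 1 12 0 55;0 0 9 0 55;0 0 4 0 55;0 0 0 0 55"

```text
t: 22.2
eef_pos: [472.5, -382.5, 19.1]
tcp_rot: [3.14, 0.0, -0.007]
ft_force: [-0.3, 0.0, -0.4]
opening: 0.582
```

>>> send_rows:
  plan: "0 -1.5 4 0 55;0 -1 3 0 55;0 0 1 0 50;0 0 0 0 20;0 0 0 0 20;0 0 0 0 20;0 0 0 0 20"

```text
t: 22.9
eef_pos: [473.0, -380.0, 10.9]
tcp_rot: [3.139, -0.0, -0.007]
ft_force: [0.1, -1.1, 0.6]
opening: 0.314
```

```bash
python3 - <<'E'
from h import *
go(473,-380,11,0)
p=shot('wrist','w20')
print(env.state()['tcp_rot'])
E
```

```text
after turn: x 0.0 y 0.0
now [ 473.  -380.    10.9] yaw -0.007 tool shift x 0.0 y 0.0 z -0.1 turn -0.007 j6 0.79 open 0.314 F [ 0.1 -1.1  0.6]
[ 3.13898687e+00 -2.47434029e-04 -6.61446879e-03]
```

View pics/w20.png

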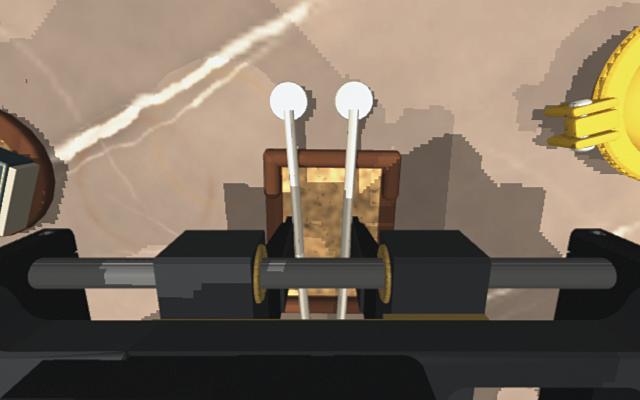

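>>> send_rows:
  plan: "0 0 -10 0 15;0 0 -20 0 15;0 0 -35 0 15;0 0 -35 0 15;0 0 0 0 15"

```text
t: 23.45
eef_pos: [472.7, -379.6, 116.3]
tcp_rot: [3.14, 0.001, -0.007]
ft_force: [0.2, -0.2, -0.2]
opening: 0.317
```

```bash
python3 - <<'E'
from h import *
go(483.5,126.7,100,0)
p=shot('wrist','w21')
print(cork(p,(230,80,420,240)))
print(env.state()['tcp_rot'])
E
```

```text
after turn: x 10.8 y -506.3
now [ 472.7 -379.6  116.3] yaw -0.007 tool shift x 7.4 y -506.3 z 16.3 turn -0.007 j6 0.79 open 0.317 F [ 0.2 -0.2 -0.2]
('bbox', array([297, 147,  45,  26]), 'circ', array([ 499.4, -377.7]), 20.8, 'rect', array([ 499.4, -377.2]), array([37.5, 21.4]), 89.6)
[-3.14153802e+00  2.47177584e-03 -6.69583024e-03]
```

View pics/w21.png

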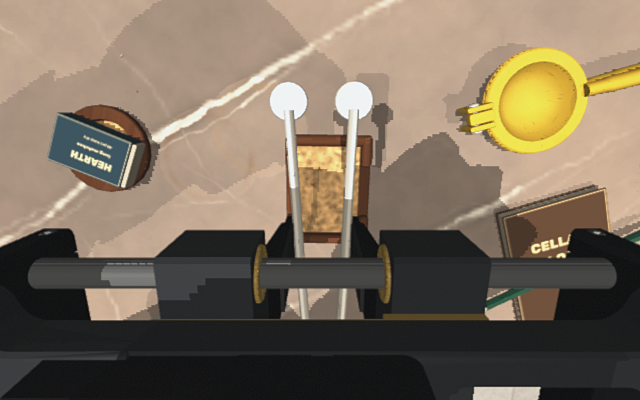

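Tongs held level, still in the same place in the view. Moving to the tongs tray.

>>> send_rows:
  plan: "1 -30 0 0 15;1 -45 0 0 15;1 -48 0 0 15;1 -48 0 0 15;1 -48 0 0 15;1 -48 0 0 15;1 -48 0 0 15;1 -48 0 0 15"

```text
t: 24.3
eef_pos: [479.7, -8.0, 109.4]
tcp_rot: [-3.14, 0.008, -0.017]
ft_force: [1.7, -0.4, -0.6]
opening: 0.314
```

```bash
python3 - <<'E'
from h import *
go(483.5,126.7,100,0)
E
```

```text
after turn: x 3.8 y -134.7
now [479.7  -8.  109.4] yaw -0.017 tool shift x 1.5 y -134.7 z 9.4 turn -0.017 j6 1.43 open 0.314 F [ 1.7 -0.4 -0.6]
```

>>> send_rows:
  plan: "0 -40 0 -0.017 15;1 -40 0 0 15;1 -30 0 0 15;0 -12 0 0 15;0 0 0 0 15"

```text
t: 24.8
eef_pos: [478.6, 123.7, 106.6]
tcp_rot: [-3.14, 0.014, 0.008]
ft_force: [0.7, 0.5, -0.3]
opening: 0.313
```

```bash
python3 - <<'E'
from h import *
go(483.5,126.7,100,0)
p=look('w22',dict(tongs=110,tongs_tray=10))
print(env.state()['tcp_rot'])
E
```

```text
after turn: x 4.9 y -3.0
now [478.6 123.7 106.6] yaw 0.008 tool shift x 4.9 y -3.0 z 6.6 turn 0.008 j6 1.68 open 0.313 F [ 0.7  0.5 -0.3]
tongs 0.65 [270.  84. 102. 234.] cen [520.8 125.1] rect [494.  124.9] [(131, np.float64(178.2)), (49, np.float64(90.5))]
tongs_tray 0.85 [266.  59. 107. 196.] cen [511.2 127.5] rect [499.3 126.2] [(81, np.float64(90.5)), (162, np.float64(2.8))]
[-3.14026972  0.0136078   0.00480931]
```

View pics/w22.png

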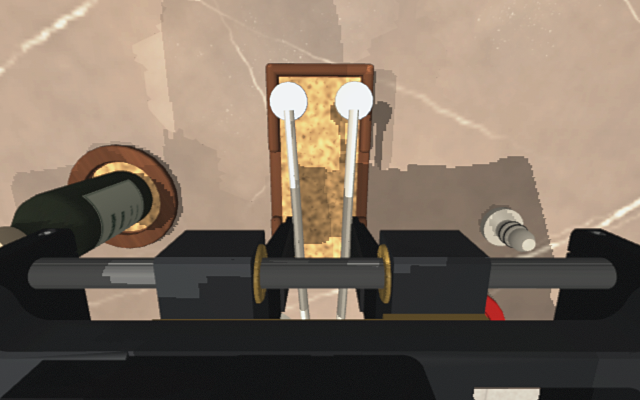

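```bash
python3 - <<'E'
from h import *
p=shot('wrist')
for z in(106,112,118):print(z,at(p,289,82,z),at(p,354,82,z),at(p,289,119,z))
print('tray far outer/inner',at(p,320,64,10),at(p,322,77,10),'L/R',at(p,268,100,10),at(p,372,100,10))
c=regions_of('tongs_tray',p)
E
```

```text
106 [560.10432703 138.79124789 106.        ] [560.27980045 106.66888529 106.        ] [542.23603294 139.15207157 106.        ]
112 [559.72063909 138.21222021 112.        ] [559.88992107 107.22326943 112.        ] [542.48281344 138.56031252 112.        ]
118 [559.33695115 137.63319253 118.        ] [559.50004169 107.77765357 118.        ] [542.72959393 137.96855346 118.        ]
tray far outer/inner [579.42178694 124.13865101  10.        ] [570.04195248 122.55940687  10.        ] L/R [552.74772579 164.78744208  10.        ] [553.19642483  83.2828443   10.        ]
```

>>> send_rows:
  plan: "2 -1 25 0 15;2 -1 30 0 15;0 0 15 0 15;0 0 0 0 15"

```text
t: 25.45
eef_pos: [484.2, 119.4, 36.0]
tcp_rot: [-3.14, 0.01, -0.003]
ft_force: [-0.2, -1.1, -0.4]
opening: 0.314
```

```bash
python3 - <<'E'
from h import *
go(482,126,5,0)
p=look('w23',dict(tongs_tray=10))
print(env.state()['tcp_rot'])
E
```

```text
after turn: x -2.2 y -6.6
now [484.2 119.4  36. ] yaw -0.003 tool shift x -2.2 y -6.6 z 31.0 turn -0.003 j6 1.68 open 0.314 F [-0.2 -1.1 -0.4]
tongs_tray 0.56 [236.  56. 145. 259.] cen [523.5 127.8] rect [496.4 127.8] [(167, np.float64(176.1)), (82, np.float64(89.9))]
[-3.13965729e+00  7.30893039e-03 -2.35546038e-03]
```

View pics/w23.png

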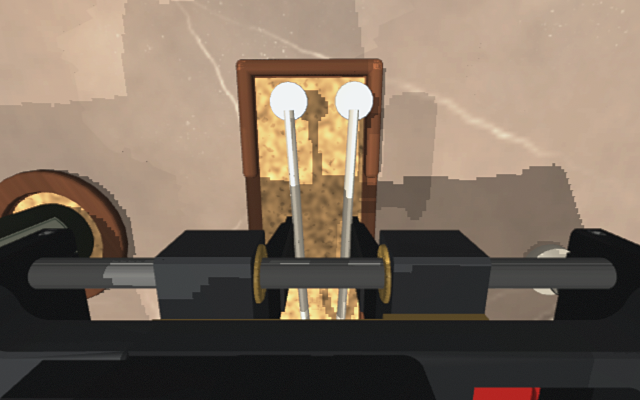

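>>> send_rows:
  plan: "-1 -4 6 0 15;-1 -3 6 0 15;0 0 4 0 15;0 0 0 0 15"

```text
t: 25.95
eef_pos: [483.9, 127.1, 22.9]
tcp_rot: [-3.139, 0.003, -0.003]
ft_force: [-0.8, -1.0, -0.9]
opening: 0.313
```

```bash
python3 - <<'E'
from h import *
go(482,126,5,0)
p=shot('wrist','w24')
E
```

```text
after turn: x -1.9 y 1.1
now [483.9 127.1  22.9] yaw -0.003 tool shift x -1.9 y 1.1 z 17.9 turn -0.003 j6 1.69 open 0.313 F [-0.8 -1.  -0.9]
```

View pics/w24.png

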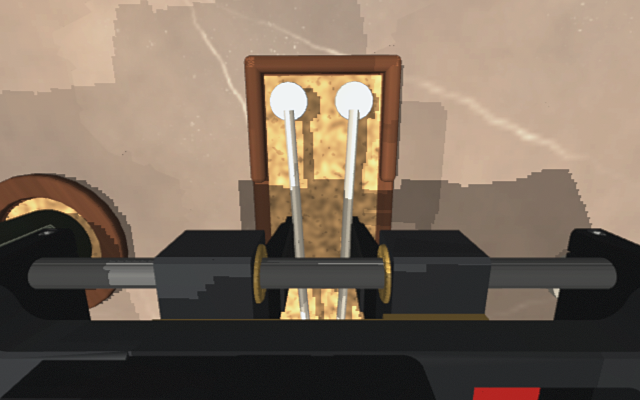

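>>> send_rows:
  plan: "-1 0 5 0 15;0 0 5 0 15;0 0 4 0 15;0 0 1.5 0 15;0 0 0 0 15"

```text
t: 26.5
eef_pos: [482.9, 127.1, 6.3]
tcp_rot: [-3.139, 0.003, -0.003]
ft_force: [0.4, -0.2, -0.2]
opening: 0.314
```

```bash
python3 - <<'E'
from h import *
go(482,126,5,0)
p=shot('wrist','w25')
E
```

```text
after turn: x -0.9 y 1.1
now [482.9 127.1   6.3] yaw -0.003 tool shift x -0.9 y 1.1 z 1.3 turn -0.003 j6 1.69 open 0.314 F [ 0.4 -0.2 -0.2]
```

View pics/w25.png

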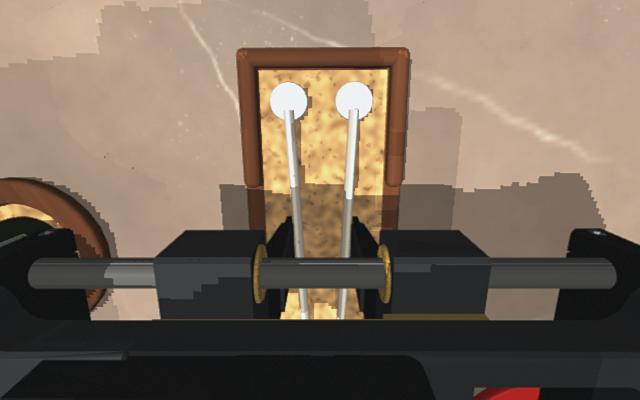

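>>> send_rows:
  plan: "0 0 1 0 15;0 0 0 0 38;0 0 0 0 38;0 0 0 0 38;0 0 -10 0 40;0 0 -30 0 60;0 0 -45 0 80;0 0 -40 0 95"

```text
t: 27.35
eef_pos: [481.3, 126.4, 132.2]
tcp_rot: [-3.14, 0.011, -0.003]
ft_force: [0.6, -0.2, -0.1]
opening: 0.614
```

```bash
python3 - <<'E'
from h import *
go(482,126,5,0)
p=look('w26',dict(tongs=12,tongs_tray=10))
print(env.state()['tcp_rot'])
E
```

```text
after turn: x 0.7 y 0.4
now [481.3 126.4 132.2] yaw -0.003 tool shift x 0.7 y 0.4 z 127.2 turn -0.003 j6 1.69 open 0.614 F [ 0.6 -0.2 -0.1]
tongs 0.96 [291.  96.  59. 164.] cen [507.  127.9] rect [487.5 128.1] [(48, np.float64(89.9)), (153, np.float64(1.1))]
tongs_tray 0.94 [274.  69.  98. 186.] cen [502.5 126.9] rect [494.6 127.2] [(170, np.float64(177.7)), (82, np.float64(89.8))]
[-3.13950338e+00  5.51232226e-03 -3.13648547e-03]
```

View pics/w26.png

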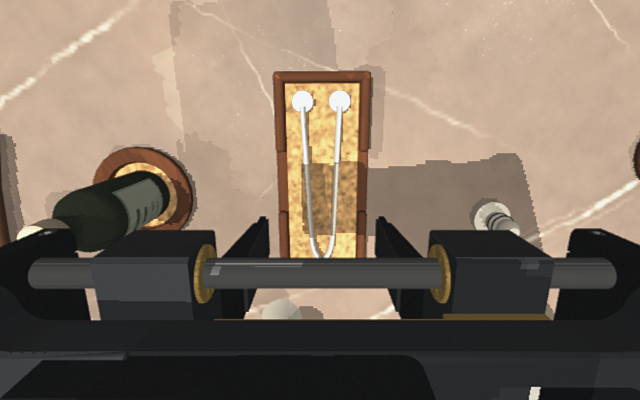

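>>> send_rows:
  plan: "0 40 -20 0 95;0 45 0 0 95;0 45 0 0 95;0 45 0 0 95;0 45 0 0 95;0 45 0 0 95;0 35 0 0 95;0 0 0 0 95"

```text
t: 28.3
eef_pos: [478.9, -183.1, 147.8]
tcp_rot: [-3.137, 0.012, 0.002]
ft_force: [0.2, 0.4, -0.6]
opening: 0.998
```

```bash
python3 - <<'E'
from h import *
go(490,-230,150,1.17)
p=look('w27',dict(matchbox=26,stopper_stand=10))
r=regions_of('matchbox',p)[0]
print(env.state()['tcp_rot'])
E
```

```text
after turn: x -38.8 y 28.5
now [ 478.9 -183.1  147.8] yaw 0.002 tool shift x 11.0 y 46.9 z -2.2 turn -1.168 j6 1.08 open 0.998 F [ 0.2  0.4 -0.6]
matchbox 0.58 [298. 116.  79.  66.] cen [ 510.6 -194.7] rect [ 509.8 -195. ] [(40, np.float64(154.8)), (63, np.float64(66.2))]
stopper_stand 0.9 [297. 108.  75.  82.] cen [ 514.7 -195.2] rect [ 511.8 -191.3] [(70, np.float64(148.9)), (60, np.float64(61.0))]
[-3.13661225  0.0124623   0.00574578]
```

View pics/w27.png

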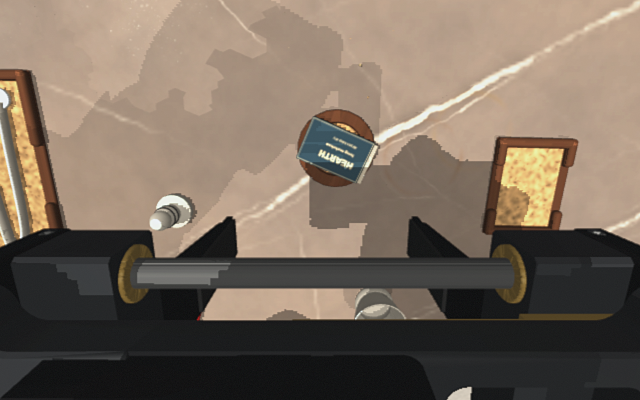

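>>> send_rows:
  plan: "0 0 0 -0.144 95;0 0 0 -0.144 95;0 0 0 -0.144 95;0 0 0 -0.144 95;0 0 0 -0.144 95;0 0 0 -0.144 95;0 0 0 -0.144 95;0 0 0 -0.144 95"

```text
t: 29.3
eef_pos: [479.0, -166.6, 147.8]
tcp_rot: [-3.125, -0.001, 1.204]
ft_force: [-0.0, -0.4, -0.9]
opening: 0.998
```

```bash
python3 - <<'E'
from h import *
go(510-12,-195-27,150,1.155)
print(env.state()['tcp_rot'])
E
```

```text
after turn: x -43.0 y 39.8
now [ 479.  -166.6  147.8] yaw 1.204 tool shift x -44.9 y 37.6 z -2.2 turn 0.049 j6 -0.10 open 0.998 F [-0.  -0.4 -0.9]
[-3.12499137e+00 -8.24529773e-04  1.20413390e+00]
```

>>> send_rows:
  plan: "0 0 0 0.049 95;-20 20 10 0 90;-20 20 20 0 85;-3 0 15 0 80;0 0 0 0 75"

```text
t: 29.8
eef_pos: [499.8, -215.2, 101.4]
tcp_rot: [-3.125, -0.0, 1.172]
ft_force: [0.2, -0.2, 1.0]
opening: 0.816
```

```bash
python3 - <<'E'
from h import *
go(510,-195,12,1.155)
print(env.state()['tcp_rot'])
p=look('w28',dict(matchbox=26,stopper_stand=10))
E
```

```text
after turn: x 22.6 y 1.2
now [ 499.8 -215.2  101.4] yaw 1.172 tool shift x 22.5 y 1.6 z 89.4 turn 0.017 j6 -0.13 open 0.816 F [ 0.2 -0.2  1. ]
[-3.12537271e+00 -4.47245077e-04  1.17216756e+00]
matchbox 0.85 [298. 127.  60.  85.] cen [ 510.2 -193.5] rect [ 509.9 -195. ] [(65, np.float64(64.9)), (41, np.float64(156.0))]
stopper_stand 0.68 [278. 123.  89.  81.] cen [ 511.3 -191.1] rect [ 510.8 -190.9] [(69, np.float64(158.3)), (64, np.float64(70.3))]
```

View pics/w28.png

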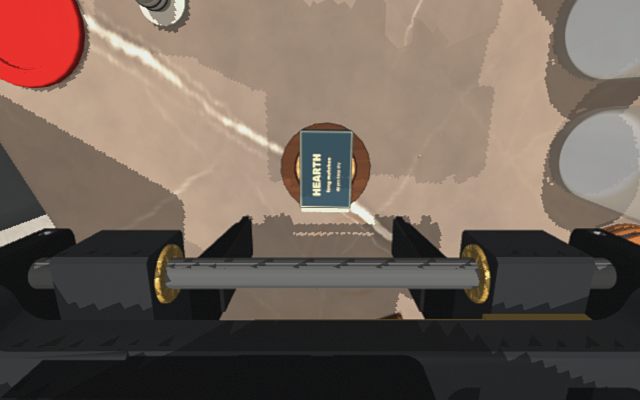

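>>> send_rows:
  plan: "11 1.5 25 0.017 70;11 1.5 25 0 65;0 0 18 0 62;0 0 6 0 60;0 0 0 0 60"

```text
t: 30.45
eef_pos: [514.4, -193.2, 33.1]
tcp_rot: [-3.138, 0.001, 1.159]
ft_force: [0.4, 0.4, 0.2]
opening: 0.631
```

```bash
python3 - <<'E'
from h import *
go(510,-195,12,1.155)
print(env.state()['tcp_rot'])
p=look('w29',dict(matchbox=26))
E
```

```text
after turn: x -3.4 y -3.3
now [ 514.4 -193.2   33.1] yaw 1.159 tool shift x -3.4 y -3.3 z 21.1 turn 0.004 j6 -0.07 open 0.631 F [0.4 0.4 0.2]
[-3.13753472e+00  8.50779433e-04  1.15872824e+00]
matchbox 0.94 [282. 178.  71.  81.] cen [ 514.4 -183.6] rect [ 513.9 -184.6] [(39, np.float64(156.5)), (47, np.float64(67.7))]
```

View pics/w29.png

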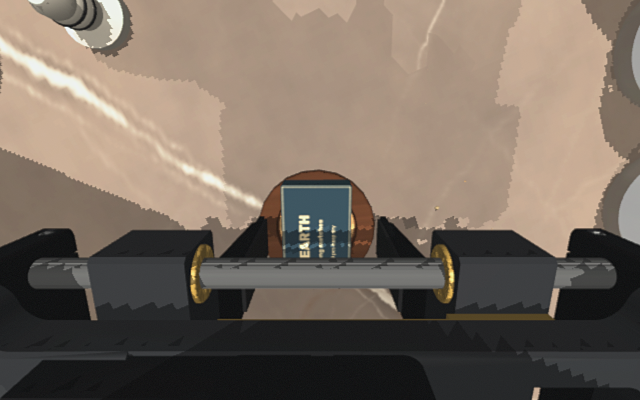

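>>> send_rows:
  plan: "-1.5 -2 7 0 58;-1.5 -1.5 7 0 56;0 0 4 0 54;0 0 1.5 0 54;0 0 0 0 54"

```text
t: 31.05
eef_pos: [510.4, -196.0, 15.0]
tcp_rot: [3.141, 0.001, 1.157]
ft_force: [0.5, 1.1, 0.5]
opening: 0.569
```

>>> send_rows:
  plan: "0 0 2 0 52;0 0 1.5 0 52;0 0 0 0 25;0 0 0 0 25;0 0 0 0 25;0 0 0 0 25;0 0 0 0 25"

```text
t: 31.75
eef_pos: [510.7, -196.1, 11.5]
tcp_rot: [3.14, 0.001, 1.157]
ft_force: [0.4, -0.3, -0.4]
opening: 0.416
```

```bash
python3 - <<'E'
from h import *
go(510,-195,12,1.155)
print(env.state()['tcp_rot'])
p=shot('wrist','w30')
E
```

```text
after turn: x 0.7 y -1.1
now [ 510.7 -196.1   11.5] yaw 1.157 tool shift x 0.7 y -1.1 z -0.5 turn 0.002 j6 -0.07 open 0.416 F [ 0.4 -0.3 -0.4]
[3.14035146e+00 1.22545954e-03 1.15743102e+00]
```

View pics/w30.png

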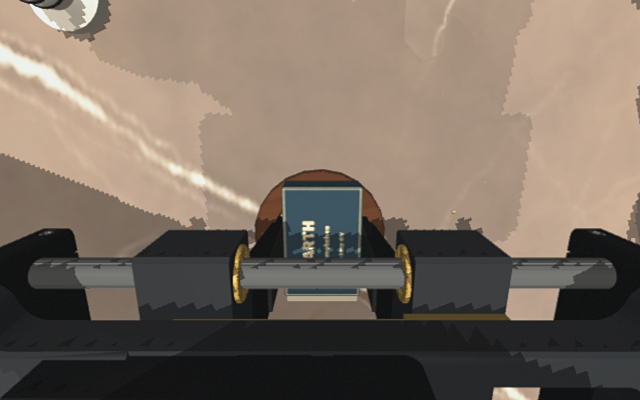

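>>> send_rows:
  plan: "0 0 -10 0 20;0 0 -25 0 20;0 0 -30 0.14 20;0 0 -15 0.14 20;0 0 0 0.14 20;0 0 0 0.14 20;0 0 0 0.14 20;0 0 0 0.14 20"

```text
t: 32.6
eef_pos: [510.8, -196.0, 100.3]
tcp_rot: [3.138, -0.002, 0.288]
ft_force: [0.1, 0.3, 0.5]
opening: 0.418
```

```bash
python3 - <<'E'
from h import *
go(472,-384.5,80,0)
print(env.state()['tcp_rot'])
E
```

```text
after turn: x -38.8 y 188.5
now [ 510.8 -196.   100.3] yaw 0.288 tool shift x -90.7 y 169.8 z 20.3 turn 0.288 j6 0.80 open 0.418 F [0.1 0.3 0.5]
[ 3.13761435e+00 -2.43201883e-03  2.87546489e-01]
```

>>> send_rows:
  plan: "0 0 0 0.14 20;0 0 0 0.14 20;-8 38 0 0 20;-8 38 0 0 20;-8 38 0 0 20;-8 38 0 0 20;-6 32 0 0 20;0 0 0 0 20"

```text
t: 33.4
eef_pos: [470.1, -385.5, 107.8]
tcp_rot: [3.135, -0.008, -0.009]
ft_force: [0.0, 1.4, -0.7]
opening: 0.421
```

```bash
python3 - <<'E'
from h import *
go(472,-384.5,80,0)
print(env.state()['tcp_rot'])
p=look('w31',dict(match_tray=10))
print(cork(p,(200,50,450,250)))
E
```

```text
after turn: x 1.9 y -1.0
now [ 470.1 -385.5  107.8] yaw -0.009 tool shift x 1.9 y -1.1 z 27.8 turn -0.009 j6 0.78 open 0.421 F [ 0.   1.4 -0.7]
[ 3.13524379 -0.00776983 -0.00875843]
match_tray 0.59 [273. 133.  92.  84.] cen [ 500.3 -383.5] rect [ 485.7 -384.9] [(72, np.float64(89.5)), (70, np.float64(1.3))]
('bbox', array([288, 146,  65,  28]), 'circ', array([ 500.5, -384.4]), 27.0, 'rect', array([ 498.8, -384.6]), array([52.8, 22.4]), 89.5)
```

View pics/w31.png

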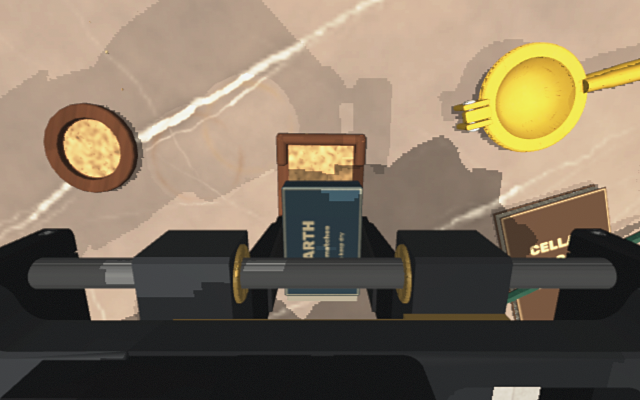

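>>> send_rows:
  plan: "1 -1 25 -0.009 20;1 0 25 0 20;0 0 15 0 20;0 0 0 0 20"

```text
t: 33.9
eef_pos: [474.6, -377.1, 43.2]
tcp_rot: [3.136, -0.008, 0.006]
ft_force: [0.6, 0.2, -0.3]
opening: 0.419
```

```bash
python3 - <<'E'
from h import *
go(472,-384.5,6,0)
print(env.state()['tcp_rot'])
p=shot('wrist','w32')
E
```

```text
after turn: x -2.6 y 7.4
now [ 474.6 -377.1   43.2] yaw 0.006 tool shift x -2.6 y 7.4 z 37.2 turn 0.006 j6 0.78 open 0.419 F [ 0.6  0.2 -0.3]
[ 3.13602504 -0.00803796  0.00615483]
```

View pics/w32.png

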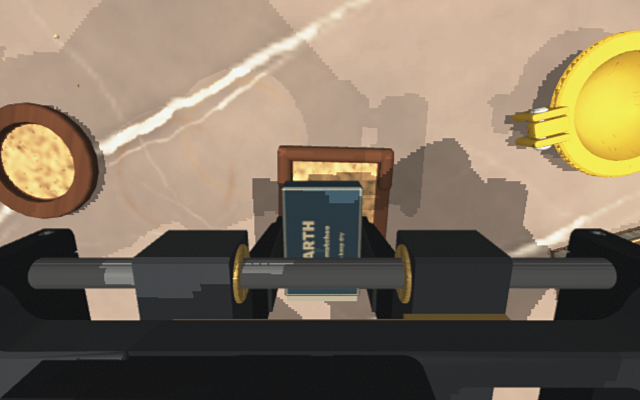

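>>> send_rows:
  plan: "-1 4 8 0 20;-1 3 8 0 20;0 0 4 0 20;0 0 0 0 20"

```text
t: 34.35
eef_pos: [474.4, -384.5, 25.4]
tcp_rot: [3.133, -0.011, 0.008]
ft_force: [0.8, 0.6, -0.1]
opening: 0.418
```

```bash
python3 - <<'E'
from h import *
go(472,-384.5,6,0)
p=shot('wrist','w33')
E
```

```text
after turn: x -2.4 y -0.0
now [ 474.4 -384.5   25.4] yaw 0.008 tool shift x -2.4 y -0.0 z 19.4 turn 0.008 j6 0.77 open 0.418 F [ 0.8  0.6 -0.1]
```

View pics/w33.png

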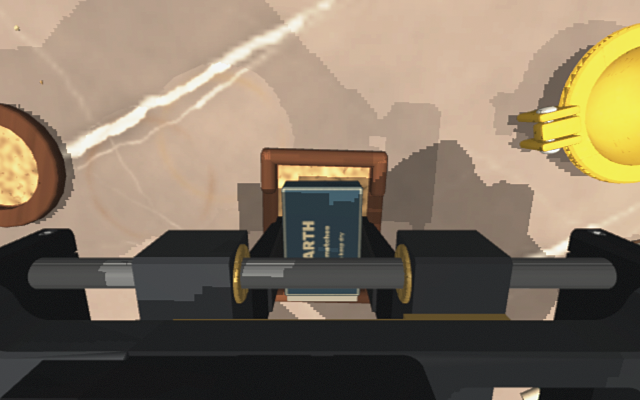

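>>> send_rows:
  plan: "-2 0 6 0 20;-1 0 6 0 20;0 0 4 0 20;0 0 1 0 20;0 0 0 0 20"

```text
t: 34.9
eef_pos: [471.3, -385.0, 7.5]
tcp_rot: [3.132, -0.012, 0.008]
ft_force: [0.4, -0.3, 0.2]
opening: 0.419
```

```bash
python3 - <<'E'
from h import *
go(472,-384.5,6,0)
p=shot('wrist','w34')
print(env.state()['tcp_rot'])
E
```

```text
after turn: x 0.7 y -0.5
now [ 471.3 -385.     7.5] yaw 0.008 tool shift x 0.7 y -0.5 z 1.5 turn 0.008 j6 0.77 open 0.419 F [ 0.4 -0.3  0.2]
[ 3.13236315 -0.01175844  0.00758549]
```

View pics/w34.png

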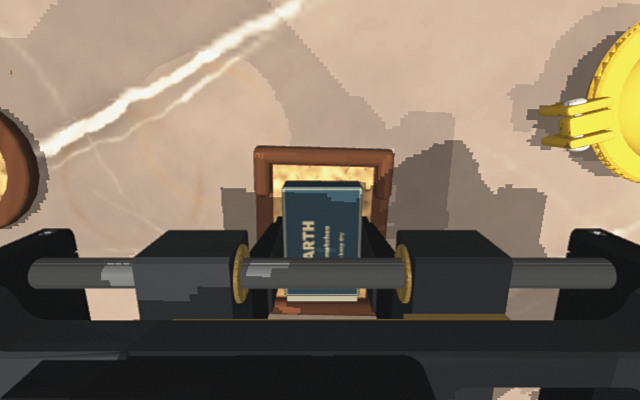

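>>> send_rows:
  plan: "0 0 1.5 0 20;0 0 0.5 0 46;0 0 0 0 50;0 0 0 0 50;0 0 -10 0 52;0 0 -30 0 70;0 0 -45 0 90;-10 0 -45 0 95"

```text
t: 35.75
eef_pos: [458.8, -382.3, 135.9]
tcp_rot: [3.139, -0.006, 0.008]
ft_force: [0.7, -0.2, -0.7]
opening: 0.743
```

```bash
python3 - <<'E'
from h import *
go(472,-384.5,6,0)
p=look('w35',dict(match_tray=10,matchbox=20,stopper_stand=10))
print(cork(p,(40,50,220,250)))
print(env.state()['tcp_rot'])
E
```

```text
after turn: x 13.2 y 2.2
now [ 458.8 -382.3  135.9] yaw 0.008 tool shift x 13.2 y 2.4 z 129.9 turn 0.008 j6 0.75 open 0.743 F [ 0.7 -0.2 -0.7]
match_tray 0.77 [282. 116.  86. 109.] cen [ 476.1 -383.8] rect [ 471.3 -384.6] [(99, np.float64(178.0)), (73, np.float64(89.6))]
matchbox 0.77 [302. 136.  48.  73.] cen [ 473.2 -384.5] rect [ 471.9 -384.5] [(63, np.float64(179.7)), (39, np.float64(90.5))]
stopper_stand 0.9 [72. 87. 84. 84.] cen [ 510.4 -197.3] rect [ 509.8 -197.9] [(72, np.float64(90.5)), (72, np.float64(173.7))]
('bbox', array([ 91, 102,  50,  53]), 'circ', array([ 509.5, -198.8]), 23.3, 'rect', array([ 509.4, -198.3]), array([43.1, 46. ]), 83.0)
[ 3.13666031 -0.00758456  0.00737316]
```

View pics/w35.png

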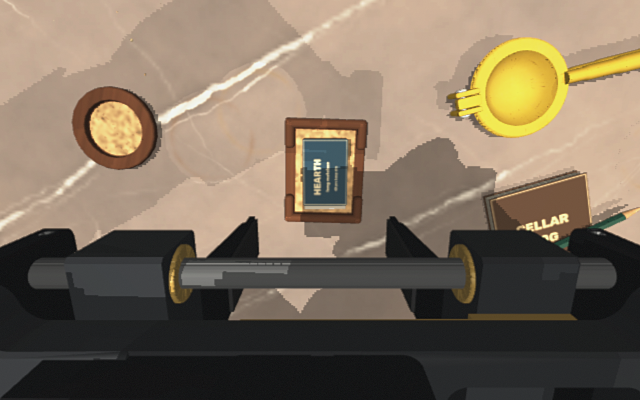

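>>> send_rows:
  plan: "5 -40 -10 0 90;5 -40 0 0 90;5 -40 0 0 90;5 -35 0 0 90;3 -25 0 0 90;0 0 0 0 90"

```text
t: 36.55
eef_pos: [478.3, -195.4, 139.1]
tcp_rot: [-3.141, 0.001, 0.005]
ft_force: [0.2, -0.5, -0.3]
opening: 0.948
```

```bash
python3 - <<'E'
from h import *
go(449.2,-33.7,150,0)
p=look('w36',dict(stopper_stand=10,stopper=15))
print(cork(p,(240,50,420,215)))
print(env.state()['tcp_rot'])
E
```

```text
after turn: x -29.1 y -161.7
now [ 478.3 -195.4  139.1] yaw 0.005 tool shift x -28.3 y -161.8 z -10.9 turn 0.005 j6 1.05 open 0.948 F [ 0.2 -0.5 -0.3]
stopper_stand 0.73 [279. 111.  81.  83.] cen [ 510.6 -194.9] rect [ 509.7 -195. ] [(70, np.float64(134.1)), (72, np.float64(46.5))]
stopper_stand 0.5 [130. 196.  49.  36.] cen [447.3 -33.7] rect [449.  -32.8] [(35, np.float64(170.2)), (44, np.float64(88.2))]
stopper 0.67 [129. 195.  48.  39.] cen [449.  -36.1] rect [450.9 -35.3] [(44, np.float64(90.3)), (35, np.float64(174.1))]
('bbox', array([298, 125,  50,  42]), 'circ', array([ 509.8, -194.9]), 24.2, 'rect', array([ 514.8, -194.8]), array([36.2, 45.7]), 4.5)
[ 3.14140257e+00 -1.88638491e-04  2.21677360e-03]
```

View pics/w36.png

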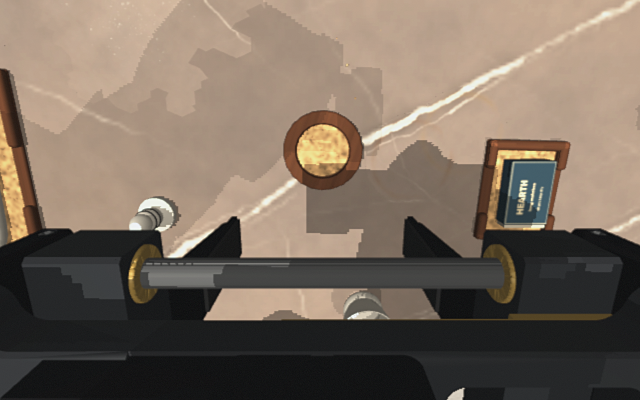

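>>> send_rows:
  plan: "-10 -30 0 0 85;-10 -40 0 0 80;-10 -40 10 0 80;-8 -35 15 0 75;0 -14 10 0 70;0 0 0 0 70"

```text
t: 37.3
eef_pos: [440.5, -42.3, 101.6]
tcp_rot: [3.14, -0.0, -0.009]
ft_force: [0.2, -0.3, -0.6]
opening: 0.744
```

```bash
python3 - <<'E'
from h import *
go(449.2,-33.7,20,0)
p=look('w37',dict(stopper=15))
print(env.state()['tcp_rot'])
E
```

```text
after turn: x 8.7 y -8.6
now [440.5 -42.3 101.6] yaw -0.009 tool shift x 8.6 y -8.7 z 81.6 turn -0.009 j6 1.34 open 0.744 F [ 0.2 -0.3 -0.6]
stopper 0.73 [290. 167.  45.  41.] cen [449.1 -34.2] rect [449.  -34.2] [(33, np.float64(152.5)), (32, np.float64(62.7))]
[ 3.13992708e+00 -2.03657270e-03 -9.67803464e-03]
```

View pics/w37.png

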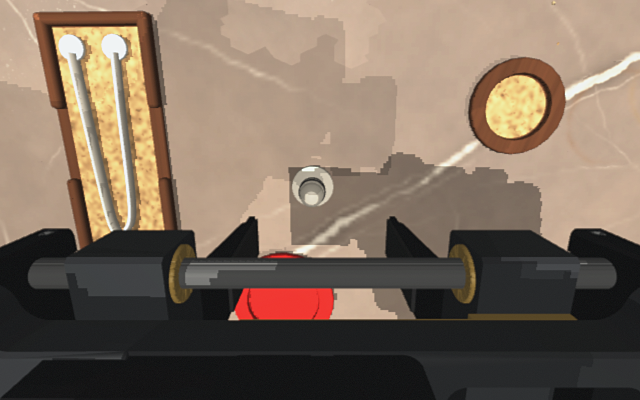

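>>> send_rows:
  plan: "4 -4 25 -0.009 65;4 -4 25 0 60;0 0 15 0 58;0 0 4 0 55;0 0 0 0 55"

```text
t: 37.9
eef_pos: [454.1, -43.1, 33.7]
tcp_rot: [3.138, -0.009, -0.008]
ft_force: [0.1, -0.6, 1.0]
opening: 0.585
```

```bash
python3 - <<'E'
from h import *
go(449.2,-34,16.5,0)
p=look('w38',dict(stopper=30))
E
```

```text
after turn: x -4.9 y -9.1
now [454.1 -43.1  33.7] yaw -0.008 tool shift x -5.0 y -9.1 z 17.2 turn -0.008 j6 1.34 open 0.585 F [ 0.1 -0.6  1. ]
stopper 0.77 [281. 205.  55.  52.] cen [455.9 -34.9] rect [455.8 -34.9] [(28, np.float64(89.5)), (31, np.float64(0.0))]
```

View pics/w38.png

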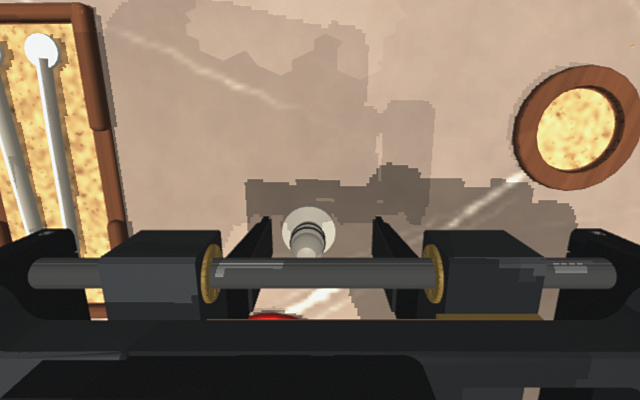

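>>> send_rows:
  plan: "-2 -5 0 0 55;-2 -3 3 0 55;0 -1 4 0 55;0 0 0 0 55"

```text
t: 38.4
eef_pos: [450.9, -33.6, 28.9]
tcp_rot: [3.137, -0.014, -0.008]
ft_force: [0.1, -0.6, -0.8]
opening: 0.58
```

```bash
python3 - <<'E'
from h import *
go(449.2,-34,16.5,0)
p=look('w39',dict(stopper=30))
E
```

```text
after turn: x -1.7 y 0.4
now [450.9 -33.6  28.9] yaw -0.008 tool shift x -1.7 y 0.4 z 12.4 turn -0.008 j6 1.36 open 0.580 F [ 0.1 -0.6 -0.8]
stopper 0.61 [294. 201.  60.  56.] cen [455.1 -33.7] rect [454.7 -33.3] [(33, np.float64(146.4)), (30, np.float64(55.1))]
```

View pics/w39.png

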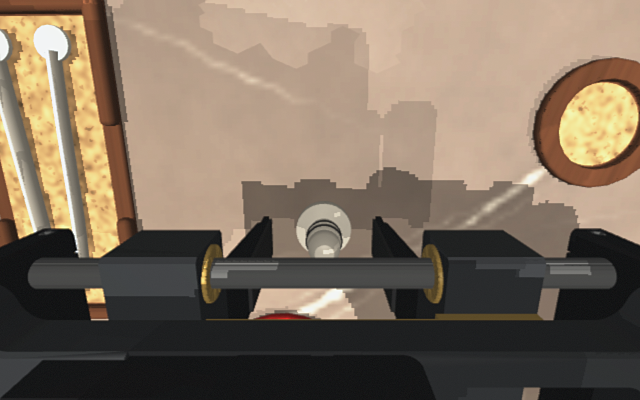

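Centred between the fingers. Go down and grip.

>>> send_rows:
  plan: "-1 0 5 0 45;-1 0 4 0 40;0 0 2.5 0 40;0 0 0 0 8;0 0 0 0 8;0 0 0 0 8;0 0 0 0 8;0 0 0 0 8"

```text
t: 39.3
eef_pos: [449.0, -33.9, 16.4]
tcp_rot: [3.137, -0.014, -0.008]
ft_force: [0.2, 0.0, -1.4]
opening: 0.186
```

>>> send_rows:
  plan: "0 0 -10 0 5;0 0 -25 0 5;0 10 -30 0 5;15 30 -5 0 5;15 35 0 0 5;15 35 0 0 5;10 30 0 0 5;0 0 0 0 5"

```text
t: 40.1
eef_pos: [503.3, -178.5, 96.7]
tcp_rot: [3.135, -0.016, -0.005]
ft_force: [-0.2, -0.2, -0.3]
opening: 0.182
```

```bash
python3 - <<'E'
from h import *
go(510.3,-195,20.5,0)
print(env.state()['tcp_rot'])
p=shot('wrist','w40')
E
```

```text
after turn: x 7.0 y 16.5
now [ 503.3 -178.5   96.7] yaw -0.005 tool shift x 7.0 y 16.5 z 76.2 turn -0.005 j6 1.11 open 0.182 F [-0.2 -0.2 -0.3]
[ 3.13460161 -0.01618864 -0.00491775]
```

View pics/w40.png

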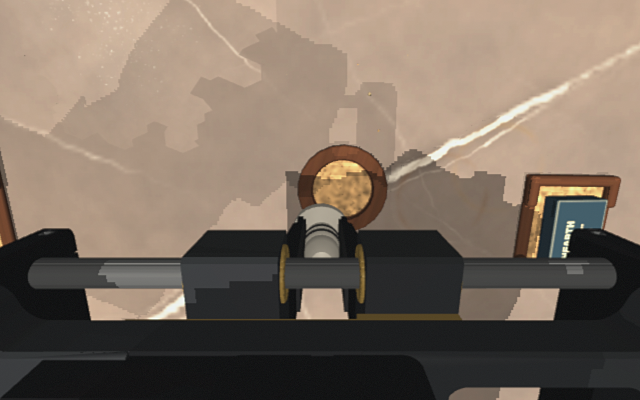

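>>> send_rows:
  plan: "3 8 10 0 5;3 8 20 0 5;0 0 20 0 5;0 0 0 0 5"

```text
t: 40.55
eef_pos: [508.5, -191.6, 45.3]
tcp_rot: [3.136, -0.015, -0.002]
ft_force: [0.1, 0.3, -1.0]
opening: 0.181
```

```bash
python3 - <<'E'
from h import *
go(510.3,-195,20.5,0)
print(env.state()['tcp_rot'])
p=shot('wrist','w41')
E
```

```text
after turn: x 1.8 y 3.4
now [ 508.5 -191.6   45.3] yaw -0.002 tool shift x 1.9 y 3.4 z 24.8 turn -0.002 j6 1.09 open 0.181 F [ 0.1  0.3 -1. ]
[ 3.13561069e+00 -1.48248284e-02 -2.12860416e-03]
```

View pics/w41.png

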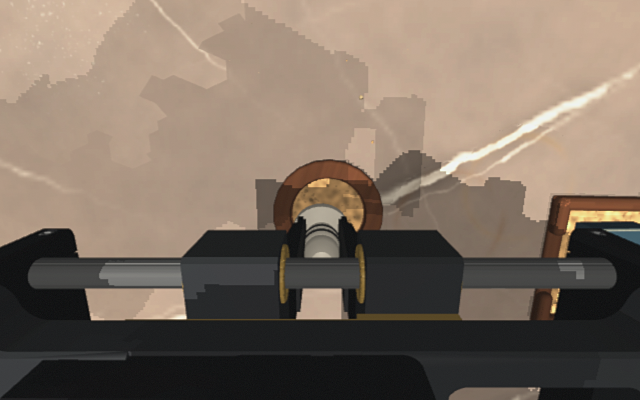

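>>> send_rows:
  plan: "1 2 6 0 5;0.5 1.5 6 0 5;0 0 4 0 5;0 0 0 0 5"

```text
t: 41.0
eef_pos: [511.5, -195.0, 31.2]
tcp_rot: [3.134, -0.018, -0.0]
ft_force: [0.4, -0.4, -1.3]
opening: 0.184
```

```bash
python3 - <<'E'
from h import *
go(510.3,-195,20.5,0)
print(env.state()['tcp_rot'])
p=shot('wrist','w42')
E
```

```text
after turn: x -1.2 y -0.0
now [ 511.5 -195.    31.2] yaw -0.000 tool shift x -1.2 y -0.0 z 10.7 turn -0.000 j6 1.08 open 0.184 F [ 0.4 -0.4 -1.3]
[ 3.13398707e+00 -1.79710395e-02 -2.74642289e-04]
```

View pics/w42.png

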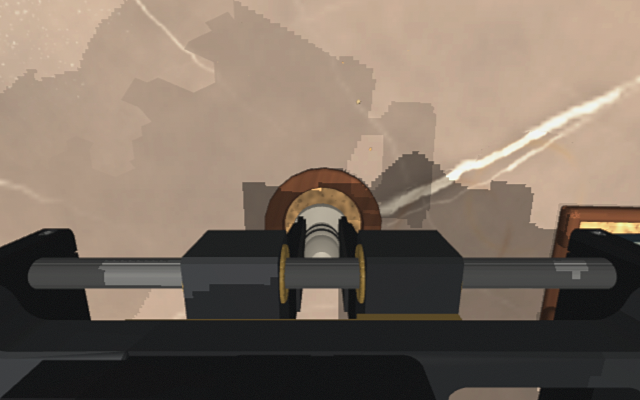

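Centred on the stand (column 323 against 322). Continue down.

>>> send_rows:
  plan: "-1 0 4 0 5;0 0 3 0 5;0 0 2 0 5;0 0 0.5 0 5;0 0 0 0 5"

```text
t: 41.55
eef_pos: [510.9, -195.2, 21.6]
tcp_rot: [3.133, -0.019, -0.0]
ft_force: [0.3, 0.2, -0.0]
opening: 0.185
```

>>> send_rows:
  plan: "0 0 1 0 5;0 0 0.5 0 5;0 0 0 0 40;0 0 0 0 40;0 0 0 0 40;0 0 -10 0 45;0 0 -35 0 60;0 0 -45 0 80"

```text
t: 42.35
eef_pos: [507.3, -193.6, 109.2]
tcp_rot: [3.138, -0.011, -0.001]
ft_force: [0.3, 0.2, 0.3]
opening: 0.586
```

>>> send_rows:
  plan: "-15 0 -20 0 95;-10 0 0 0 95;0 0 0 0 95"

```text
t: 42.65
eef_pos: [483.0, -194.3, 136.1]
tcp_rot: [3.133, -0.02, -0.0]
ft_force: [-0.7, 0.5, -0.7]
opening: 0.838
```

```bash
python3 - <<'E'
from h import *
go(510.3,-195,20.5,0)
print(env.state()['tcp_rot'])
p=look('w43',dict(stopper=15,stopper_stand=10,cup=40))
E
```

```text
after turn: x 27.3 y 0.7
now [ 483.  -194.3  136.1] yaw -0.000 tool shift x 27.3 y 0.7 z 115.6 turn -0.000 j6 1.06 open 0.838 F [-0.7  0.5 -0.7]
[ 3.13276588e+00 -1.98107620e-02 -1.03821678e-04]
stopper 0.97 [303. 141.  38.  41.] cen [ 509.2 -193.9] rect [ 509.3 -193.8] [(31, np.float64(90.0)), (32, np.float64(0.7))]
stopper_stand 0.75 [284. 119.  75.  80.] cen [ 510.9 -195.2] rect [ 509.7 -194.8] [(70, np.float64(134.0)), (69, np.float64(46.0))]
stopper_stand 0.72 [  2. 233.   2.  15.] cen [432.6 112.3] rect [434.2 111.7] [(2, np.float64(89.8)), (15, np.float64(167.8))]
cup 0.73 [344. 302.  39.  18.] cen [ 373.9 -232.6] rect [ 375.1 -232.6] [(35, np.float64(89.7)), (17, np.float64(2.4))]
```

View pics/w43.png

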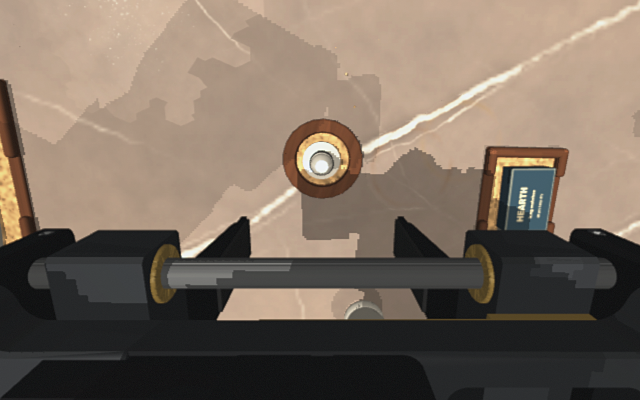

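Stopper (322,162) stands centred in its stand, matchbox in its tray. One final look over the bottle and tongs.

>>> send_rows:
  plan: "0 -20 -40 0 95;0 -48 -40 0 95;0 -48 -20 0 95;0 -48 0 0 95;0 -48 0 0 95;0 -48 0 0 95;0 -48 0 0 95;0 -48 0 0 95"

```text
t: 43.65
eef_pos: [485.5, 161.7, 222.9]
tcp_rot: [3.137, -0.008, -0.009]
ft_force: [0.4, -0.8, -0.3]
opening: 1.0
```

>>> send_rows:
  plan: "0 -20 0 0 95;0 0 0 0 95;0 0 0 0 95"

```text
t: 43.95
eef_pos: [484.9, 188.0, 219.8]
tcp_rot: [3.137, -0.004, -0.001]
ft_force: [0.2, 0.7, 0.6]
opening: 0.999
```

```bash
python3 - <<'E'
from h import *
go(460,200,230,0)
p=look('w44',dict(tongs=12,tongs_tray=10,bottle_coaster=10,bottle=78))
im=p['image'].astype(int)
r=regions_of('bottle',p)[0];m=r['pixels']&(im.sum(2)>380);vv,uu=np.nonzero(m);print(at(p,uu.mean(),vv.mean(),124))
shot('top','top9');shot('scene','scene9')
a=cv2.imread('pics/top9.png');b=cv2.resize(a[130:260,185:475],(800,359),interpolation=cv2.INTER_CUBIC)
cv2.imwrite('pics/top9c.png',b)
E
```

```text
after turn: x -24.9 y -12.0
now [484.9 188.  219.8] yaw -0.001 tool shift x -25.0 y -11.9 z -10.2 turn -0.001 j6 1.82 open 0.999 F [0.2 0.7 0.6]
tongs 0.84 [352. 105.  41. 131.] cen [503.3 128.3] rect [484.6 126.6] [(48, np.float64(90.0)), (159, np.float64(3.1))]
tongs_tray 0.67 [340.  85.  74. 160.] cen [490.1 127.9] rect [483.7 125.7] [(192, np.float64(179.8)), (82, np.float64(89.3))]
bottle_coaster 0.76 [462. 248.  28.   6.] cen [380.7  -5.9] rect [380.6  -4.8] [(34, np.float64(89.8)), (12, np.float64(6.9))]
bottle_coaster 0.74 [194. 147.  74.  70.] cen [480.1 284.2] rect [475.3 289.3] [(75, np.float64(130.4)), (89, np.float64(40.9))]
bottle 0.72 [182. 162.  72.  63.] cen [475.3 290.4] rect [474.2 291.9] [(80, np.float64(131.2)), (45, np.float64(40.9))]
[473.49807008 294.21403885 124.        ]
```

View pics/w44.png

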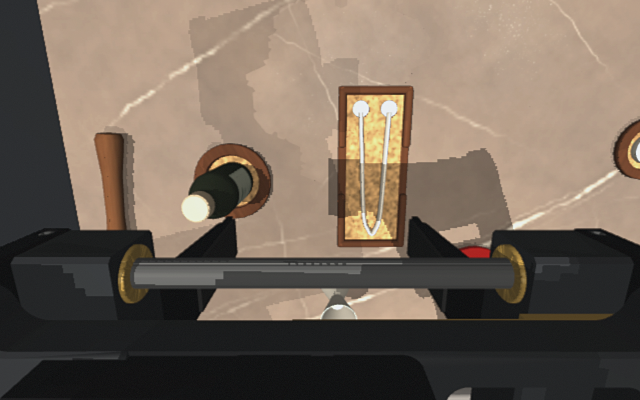

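View pics/top9c.png

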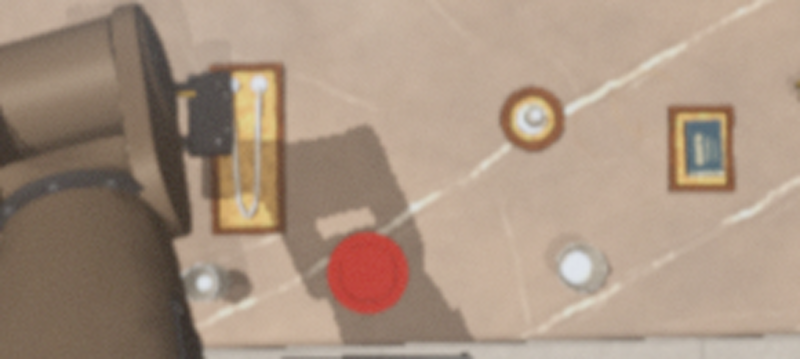

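All four things are in their own rests, the jigger and cup stand untouched, and the robot is clear of everything. Handing in.

```bash
python3 -c "
from h import *
print(job_done())"
```

```text
the job is handed in; nothing more can be done
None
```

All four things are on their own rests, and I handed the job in at about 44 s of the 144 s. I parked the stopper on the bare marble. Then I moved the bottle, tongs and matchbox to their rests, and last the stopper to its stand.

| Thing | Distance from the centre of its rest (last wrist pictures) | Limit |
|---|---|---|
| Bottle | about 2 mm | 11 mm |
| Stopper | about 2 mm | 11 mm |
| Matchbox | about 1 mm | 15 mm |
| Tongs | about 1–2 mm | 20 mm |

- **Alignment:** the matchbox and tongs lie lengthwise. The matchbox measured within about 2° of its tray and the tongs within about 3°.
- **Flatness:** I judged this from the pictures and the release heights, because there is no depth reading.
- **Jigger and cup:** in the last top view both still stand upright and look unmoved. I judged this by eye rather than measuring it again.
- **Disagreement:** at the start the top camera put the bottle coaster about 4 mm from where the wrist camera did, in y. I went by the wrist camera, which agreed with itself over several views.

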